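# Pack, pin and close a carton of slide trays

## Robot

A 6-joint arm with a two-finger parallel gripper is mounted at the origin on the work surface. World frame = base frame: x ahead of the robot, y to its left, z up, the work surface at z = 0. Lengths are in m, angles in rad, forces in N, time in s.
With the tool pointing down it reaches from about 0.3 to 0.875 m from the base axis. Payload 6.4 kg.
Tool frame: the origin (TCP) lies between the finger pads; the fingertips stand 22 mm ahead of it and the grasp point (between the pads) lies 3 mm ahead of it; z points along the fingers, y is the line along which they close (so a half turn about z gives the same grasp; the last joint's range is limited). The gripper opens to 85 mm and grips with 20 to 120 N. Pads are 22 mm wide; open, the fingers measure 114 mm over their backs; the gripper's body (76 mm by 85 mm) begins 54 mm behind the grasp point. The pads swing forward as they close: fully open they stand 13 mm farther back than shut.
Start: joints at [1.084, 0.181, 1.607, -0, 1.354, -0.206], TCP at [0.159, 0.552, 0.253] pointing down, gripper open.
Joint ranges: [-2.99, 2.99], [-0.89, 2.07], [0.3, 2.58], [-1.14, 4.28], [0, 2.63], [-3.12, 3.12]. Speed limits (rad/s): [2.57, 2.57, 3.01, 3.14, 3.14, 3.14].

## Interface

Orientations are given as a unit quaternion [w, x, y, z].
In Python, from bench import ctrl, imaging, workorder gives the robot as it stands.
- The arm moves only by the shell command python3 -m pendant 'ROWS' [OPENING]. ROWS is JSON, a list of rows, each a list of 4 numbers: the shift along the tool's x, y, z in cm, then the turn about the tool's z in degrees. In form: [[dx, dy, dz, roll], ...]. A call has 1 to 12 rows; each row is the pose to reach, as a shift and turn from the pose commanded when the call began, along the tool's axes at that moment; what a row does not reach only later rows make up. A row lasts 1/12 s, in which the tool goes at most 41.7 mm and 7.16 degrees, less where a joint would pass 70% of its speed; a pose out of reach is approached as far as the arm can. A call with a gripper value outside its range is refused whole. OPENING is the opening, from 0 (shut) to 1 (fully open), set as the call begins (- or left out, the last holds). The fingers move at their own pace and stop on an object; the grip force is fixed at half the most. Time passes only in rows, so rows that repeat a pose let the fingers close. It gives the time, the measured TCP pose, the force, the opening and the grip force at its end, in the units of the state.
- ctrl.get_obs(): the state, without advancing time (a new reading comes with each control period).
- imaging.camera(name): name is "scene" or "side" or "wrist"; returns the picture (480x640x3 uint8, red, green, blue); there is no depth.
- imaging.camera_info(name): a dict with "K" (3x3 intrinsics, pixels), "T" (4x4, takes a point from camera to world coordinates); the wrist camera has in their place "tool_from_camera" (4x4, takes a point from camera to tool coordinates, whose origin is the TCP and whose axes are the flange's). Camera axes: x right, y up, looking along -z (the intrinsics and any distortion apply to the point x, -y, -z); pixel columns grow to the right and rows downward; lengths in m; the calibration is good to about 2 mm. A picture is of the moment at which its call begins: read the wrist's pose just before it. camera_info takes no time and is no camera call.
- workorder.hand_in(): hands the job in; it is judged then, once.
The state is a dict: "time_s": time; "q": joint angles; "dq": joint speeds; "joint_efforts": joint torques, N m; "eef_pos": TCP position; "eef_rot": TCP orientation; "wrist_force": force on the tool from outside, world axes, zero at the start; "torque": the same for the moment, N m; "opening": opening from 0.0 (shut) to 1.0 (fully open); "grasp_force": force on a finger pad.
Only numpy, scipy, OpenCV 4.12 (cv2) and the standard library are available. Lean on these libraries where they do the work, as an engineer would, in place of code of your own. Each camera call takes 0.05 s, during which the arm holds its last target. There are 200 camera calls.

## Task

Get the slide trays ready for transport: stack every tray on the bench flat between the dowels in the carton, in any order, with the tab holes over the rod socket, and the aluminium cover plate on top of them. Then push the red-headed locking rod down through all the holes until it is fully home, and close the carton: fold both short flaps down flat first, and only then both long flaps over them, leaving the bottles, petri dish and slide box where they stand.

Things in the scene. Friction and masses are not known exactly. Their poses are not given: they have to be found in the camera images.
- carton: open cardboard carton fixed to the bench, outside 134 (its x) x 170 (its y) mm, rim 97 mm high, walls 4 mm; origin at the centre of its underside. A grey insert fills it to 24 mm height, with white round-topped dowels (tops 77 mm high) at x +-42, y +-33 (10 mm thick) and x +-59, y +-16 (6 mm). They bound a bay 112 x 56 mm centred at x 0, y 0 where trays stack flat, tray x along carton x
- socket (a point): centre of the mouth of the rod socket, a round hole 18 mm wide in the insert's upper face, at x +38, y 0 mm in the carton's frame and 24 mm above the carton's underside; a rod pushed fully home rests on the carton floor 21 mm below it, its tip 3 mm above the carton's underside, its head below the rim
- tray_blue: blue plastic slide tray, a flat plate 110 (its x) x 54 (its y) x 11 mm, about 80 g, with two glass slides let into its top (part of the tray) and at its +x end a bare tab with a round through hole 18 mm wide; origin at the centre of its underside. It may be absent
- blue_hole (a point): centre of the lower mouth of the blue tray's hole, 38 mm from the tray's centre along its x
- tray_green: green plastic slide tray, a flat plate 110 (its x) x 54 (its y) x 11 mm, about 80 g, with two glass slides let into its top (part of the tray) and at its +x end a bare tab with a round through hole 18 mm wide; origin at the centre of its underside. It may be absent
- green_hole (a point): centre of the lower mouth of the green tray's hole, 38 mm from the tray's centre along its x
- tray_orange: orange plastic slide tray, a flat plate 110 (its x) x 54 (its y) x 11 mm, about 80 g, with two glass slides let into its top (part of the tray) and at its +x end a bare tab with a round through hole 18 mm wide; origin at the centre of its underside. It may be absent
- orange_hole (a point): centre of the lower mouth of the orange tray's hole, 38 mm from the tray's centre along its x
- tray_yellow: yellow plastic slide tray, a flat plate 110 (its x) x 54 (its y) x 11 mm, about 80 g, with two glass slides let into its top (part of the tray) and at its +x end a bare tab with a round through hole 18 mm wide; origin at the centre of its underside. It may be absent
- yellow_hole (a point): centre of the lower mouth of the yellow tray's hole, 38 mm from the tray's centre along its x
- cover: aluminium cover plate 110 (its x) x 54 (its y) x 6 mm, about 90 g, with a round through hole 18 mm wide near its +x end and a black grip bar on top, 44 mm along x, 16 mm wide, 16 mm tall, centred 8 mm towards -x of the plate's centre; lies between the dowels on top of the trays; origin at the centre of its underside
- cover_hole (a point): centre of the lower mouth of the cover plate's hole, 38 mm from its centre along its x
- rod: locking rod, about 100 g: steel shank 14 mm thick and 74 mm long with a tapered nose, and on top a red round head 24 mm in diameter and 16 mm tall (90 mm long in all); origin at the tip of the nose, z along the rod to the head. It starts upright in the wooden stand, standing on the bench through the stand's hole, so its head begins 74 mm above the bench
- rod_tip (a point): tip of the rod's nose (same as the rod's origin)
- stand: wooden block 60 x 60 x 56 mm tall fixed to the bench, with a 16 mm wide upright through hole in which the rod waits; origin at the centre of its underside
- short_near (a joint): short flap hinged on the carton's -x rim: 0 = shut (level over the carton), 1.57 = upright, stops at 2.5 rad; starts leaning outwards. Cardboard 3 mm thick, 50 mm from hinge to free edge, 158 mm wide; hinge line through (-67, 0, 99) mm in the carton's frame. Stiff crease: stays where it is left, turns with about 0.03 N m
- short_far (a joint): short flap hinged on the carton's +x rim: 0 = shut (level over the carton), 1.57 = upright, stops at 2.5 rad; starts leaning outwards. Cardboard 3 mm thick, 50 mm from hinge to free edge, 158 mm wide; hinge line through (67, 0, 99) mm in the carton's frame. Stiff crease: stays where it is left, turns with about 0.03 N m
- long_left (a joint): long flap hinged on the carton's +y rim: 0 = shut (level over the carton), 1.57 = upright, stops at 2.5 rad; starts leaning outwards. Cardboard 3 mm thick, 83 mm from hinge to free edge, 130 mm wide; hinge line through (0, 85, 103) mm in the carton's frame. Stiff crease: stays where it is left, turns with about 0.03 N m
- long_right (a joint): long flap hinged on the carton's -y rim: 0 = shut (level over the carton), 1.57 = upright, stops at 2.5 rad; starts leaning outwards. Cardboard 3 mm thick, 83 mm from hinge to free edge, 130 mm wide; hinge line through (0, -85, 103) mm in the carton's frame. Stiff crease: stays where it is left, turns with about 0.03 N m
- reagent: amber glass reagent bottle, 60 mm diameter, 120 mm tall; not part of the job, leave it alone; origin under its centre
- petri: closed petri dish with pink medium, 90 mm across, 18 mm tall; not part of the job, leave it alone; origin under its centre
- slide_box: closed blue slide box 85 x 100 x 32 mm with steel tweezers fixed on its lid; not part of the job, leave it alone; origin under its centre
- dropper: white dropper bottle with red cap, 40 mm diameter, 80 mm tall; not part of the job, leave it alone; origin under its centre

How it is judged:
By the outcome, as a careful person would: the job done as asked, in the order asked, and still so for the second after the job is handed in, with the robot touching nothing.
Of tray_blue, tray_green, tray_orange, tray_yellow only 2 to 4 are there at a start; the rules pass over those that are not, and their reading is None.
At some moment in a run one of tray_blue, tray_green, tray_orange, tray_yellow, cover may be knocked a few centimetres aside while the robot is not near it.
It also fails if it takes over 210 s, if anything falls off the work surface, if the arm or the gripper's body presses on something with over 40 N, if the wrist force passes 120 N, or if a joint passes its speed limit or range.

## Working session

There is one attempt and no reset: what is moved stays moved. The work goes in short steps, Python scripts to look and compute and a shell command to move; the robot and the scene stay as the last step left them, time stands still between calls to the robot, and variables do not carry over. Pictures are saved under pics/ and viewed, at most 14 in all, crops included, and the job is handed in when it is done.

```bash
ls; mkdir -p pics
cat > h.py <<'E'
import numpy as np, cv2, json
from bench import ctrl, imaging, workorder
from scipy.spatial.transform import Rotation as R
def cam(n):
    o=ctrl.get_obs(); im=imaging.camera(n); i=imaging.camera_info(n)
    K=np.array(i["K"])
    if n=="wrist":
        w,x,y,z=o["eef_rot"]; T=np.eye(4); T[:3,:3]=R.from_quat([x,y,z,w]).as_matrix(); T[:3,3]=o["eef_pos"]
        T=T@np.array(i["tool_from_camera"])
    else: T=np.array(i["T"])
    return im,K,T,i
def ray(K,T,u,v,z):
    d=np.linalg.inv(K)@[u,v,1]; d=T[:3,:3]@np.array([d[0],-d[1],-d[2]])
    return T[:3,3]+d*(z-T[2,3])/d[2]
def proj(K,T,p):
    c=np.linalg.inv(T)@np.append(p,1); q=K@np.array([c[0],-c[1],-c[2]]); return q[:2]/q[2]
def save(im,n): cv2.imwrite("pics/"+n,im[:,:,::-1])
E
python3 - <<'E'
from h import *
o=ctrl.get_obs(); print(o)
for n in("scene","side"):
    im,K,T,i=cam(n); save(im,n+"0.png"); print(n,i)
im,K,T,i=cam("wrist");save(im,"wrist0.png"); print(i)
E
```

```text
pics
{'time_s': 0.0, 'q': array([ 1.08370861e+00,  1.81548103e-01,  1.60801419e+00,  3.79261575e-06,
        1.35382298e+00, -2.06303502e-01]), 'dq': array([ 0.00105892,  0.0003819 , -0.00097817,  0.00195532,  0.00010813,
       -0.00168592]), 'joint_efforts': array([ 1.35185375e-03, -4.44859314e+01, -3.51339519e+01, -5.12455699e-05,
        9.43737512e-03,  1.80097720e-05]), 'eef_pos': array([0.15907097, 0.55201304, 0.25237717]), 'eef_rot': array([-3.06300712e-04,  1.39931723e-01,  9.90160749e-01, -8.42352486e-04]), 'wrist_force': array([ 0.31418137,  0.02655249, -0.35007949]), 'torque': array([ 0.00439031, -0.02689946, -0.00338076]), 'grasp_force': 0.0, 'opening': 1.0010347963766015}
scene {'K': array([[440.5828841 ,   0.        , 319.41276715],
       [  0.        , 440.5828841 , 235.50753035],
       [  0.        ,   0.        ,   1.        ]]), 'T': array([[ 1.63346190e-01, -7.40051543e-01,  6.52412243e-01,
         1.29923027e+00],
       [ 9.86567995e-01,  1.23381531e-01, -1.07054138e-01,
        -1.28885202e-01],
       [-1.27004137e-03,  6.61135925e-01,  7.50265071e-01,
    
[... 348 characters left out ...]
[-0.70563901,  0.48927024, -0.5125312 , -0.50598375],
       [ 0.0029779 ,  0.72537157,  0.68835108,  0.76629638],
       [ 0.        ,  0.        ,  0.        ,  1.        ]])}
{'K': array([[400.21523405,   0.        , 318.88737569],
       [  0.        , 400.21523405, 235.54957426],
       [  0.        ,   0.        ,   1.        ]]), 'tool_from_camera': array([[-3.96015831e-04,  9.52952626e-01,  3.03119011e-01,
         7.60011969e-02],
       [ 9.99999921e-01,  3.70569083e-04,  1.41465951e-04,
        -4.69136954e-04],
       [ 2.24838156e-05,  3.03119044e-01, -9.52952698e-01,
        -1.20074436e-01],
       [ 0.00000000e+00,  0.00000000e+00,  0.00000000e+00,
         1.00000000e+00]])}
```

View pics/scene0.png

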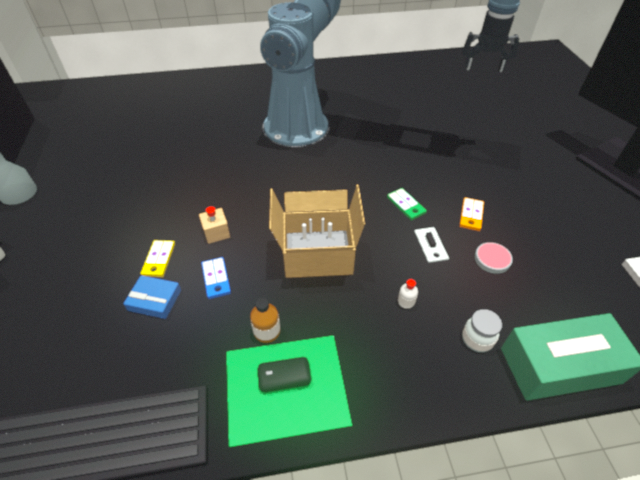

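View pics/side0.png

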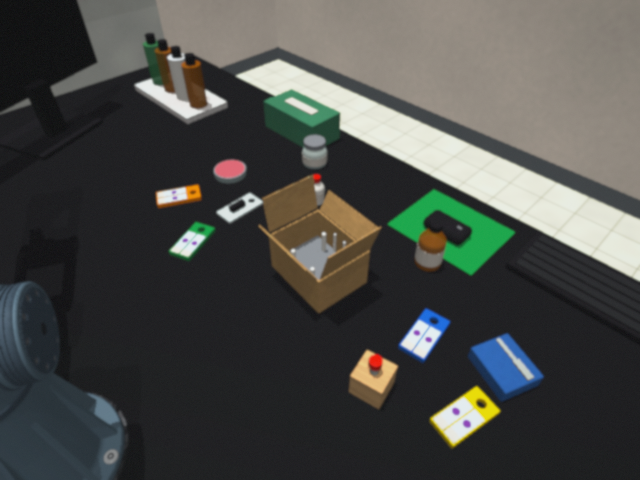

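All four trays are present. In the scene image the carton is near (320,235), yellow (158,258), blue (216,277), green (407,203), orange (472,214), the cover (431,244) and the rod head (210,211).

```bash
cat >> h.py <<'E'
HSV={"blue":((100,150,90),(125,255,255)),"green":((50,150,60),(85,255,220)),"orange":((10,160,120),(19,255,255)),"yellow":((22,150,120),(33,255,255))}
def rectfit(P):  # world pts -> centre, yaw of long side, size (m)
    (c,s,a)=cv2.minAreaRect((P[:,:2]*1000).astype(np.float32))
    if s[0]<s[1]: s=(s[1],s[0]); a+=90
    return np.array(c)/1000,np.radians(a),s
def trays(im,K,T,col,z=0.011,minA=60):
    hsv=cv2.cvtColor(im,cv2.COLOR_RGB2HSV); m=cv2.inRange(hsv,*HSV[col]); out=[]
    m2=cv2.morphologyEx(m,cv2.MORPH_CLOSE,np.ones((5,5)))
    for c in cv2.findContours(m2,cv2.RETR_EXTERNAL,cv2.CHAIN_APPROX_NONE)[0]:
        if cv2.contourArea(cv2.convexHull(c))<minA: continue
        P=np.array([ray(K,T,u,v,z) for u,v in c[:,0]+0.0])
        ce,a,s=rectfit(P)
        f=np.zeros_like(m); cv2.drawContours(f,[cv2.convexHull(c)],-1,255,-1)
        vs,us=np.nonzero(f&m); g=np.mean([ray(K,T,u,v,z)[:2] for u,v in zip(us,vs)],0)
        if np.dot(g-ce,[np.cos(a),np.sin(a)])<0: a+=np.pi
        out.append((ce,np.degrees((a+np.pi)%(2*np.pi)-np.pi),s,g-ce))
    return out
def goto(x,y,z,yawdeg,sym=True):
    """shift (cm, tool axes) and roll (deg) to tool down with tool x axis at yawdeg"""
    o=ctrl.get_obs(); w,a,b,c=o["eef_rot"]; M=R.from_quat([a,b,c,w]).as_matrix()
    d=M.T@(np.array([x,y,z])-o["eef_pos"])*100
    cur=np.degrees(np.arctan2(M[1,0],M[0,0])); r=-(yawdeg-cur)   # tool z down
    per=180 if sym else 360; r=(r+per/2)%per-per/2
    print("goto",np.round(d,2),"roll",round(r,1),"q6",round(o["q"][5],2),"yaw now",round(cur,1)); return d,r
E
python3 - <<'E'
from h import *
np.set_printoptions(precision=3,suppress=True)
for n in("scene","side"):
    im,K,T,i=cam(n)
    for c in HSV:
        for t in trays(im,K,T,c):
            if 60<t[2][0]<180 : print(n,c,t)
    hsv=cv2.cvtColor(im,cv2.COLOR_RGB2HSV)
    for nm,z,(u,v) in [("cover",.006,(431,244) if n=="scene" else (240,207)),("head",.09,(210,211) if n=="scene" else (376,361)),("carton",.05,(320,235) if n=="scene" else (322,250)),("reagent",.06,(265,320) if n=="scene" else (431,248)),("dropper",.04,(408,293) if n=="scene" else (317,190)),("petri",.01,(494,258)if n=="scene" else (230,170)),("slidebox",.02,(152,297) if n=="scene" else (506,365))]:
        print(n,nm,ray(K,T,u,v,z))
E
```

```text
scene blue (array([ 0.649, -0.435]), np.float64(68.61761474609374), (107.08605194091797, 97.90425109863281), array([-0.002,  0.002]))
scene orange (array([ 0.752, -0.169]), np.float64(4.915834426879892), (61.983421325683594, 61.17055892944336), array([ 0.002, -0.001]))
scene yellow (array([ 0.531, -0.425]), np.float64(-12.553924560546887), (119.41264343261719, 61.49447250366211), array([ 0.032, -0.003]))
scene cover [0.6   0.287 0.006]
scene head [ 0.465 -0.278  0.09 ]
scene carton [ 0.558 -0.006  0.05 ]
scene reagent [ 0.791 -0.166  0.06 ]
scene dropper [0.761 0.169 0.04 ]
scene petri [0.675 0.429 0.01 ]
scene slidebox [ 0.66  -0.427  0.02 ]
side blue (array([ 0.667, -0.427]), np.float64(-112.3380355834961), (105.94963836669922, 91.43946838378906), array([-0.005,  0.   ]))
side blue (array([ 0.612, -0.282]), np.float64(8.008870124816895), (119.0135726928711, 58.76179885864258), array([0.022, 0.001]))
side green (array([0.406, 0.23 ]), np.float64(160.52953338623047), (77.19558715820312, 37.53148651123047), array([-0.006,  0.001]))
side green (array([0.472, 0.277]), np.float64(-69.30451965332038), (64.39558410644531, 44.466773986816406), array([0.005, 0.001]))
side orange (array([0.507, 0.433]), np.float64(-25.963928222656204), (112.71851348876953, 67.8476791381836), array([ 0.023, -0.018]))
side orange (array([0.992, 1.114]), np.float64(157.50659942626953), (65.79810333251953, 52.55191421508789), array([-0.003, -0.002]))
side yellow (array([ 0.526, -0.428]), np.float64(-12.510398864746083), (114.21881866455078, 57.307952880859375), array([ 0.02 , -0.006]))
side cover [0.595 0.284 0.006]
side head [ 0.456 -0.281  0.09 ]
side carton [ 0.604 -0.006  0.05 ]
side reagent [ 0.77  -0.176  0.06 ]
side dropper [0.756 0.164 0.04 ]
side petri [0.672 0.43  0.01 ]
side slidebox [ 0.655 -0.431  0.02 ]
```

View pics/wrist0.png

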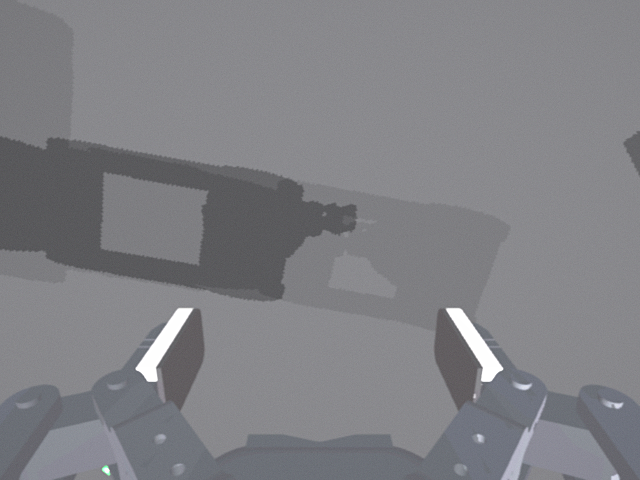

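Run:
```python
from h import *
goto(0.55,-0.005,0.33,180)
goto(0.55,-0.005,0.33,0)
```

```text
goto [-52.99 -42.72  -7.69] roll -16.1 q6 -0.21 yaw now 163.9
goto [-52.99 -42.72  -7.69] roll -16.1 q6 -0.21 yaw now 163.9
```

```bash
python3 -m pendant '[[-53,-42.7,-7.7,-16],[-53,-42.7,-7.7,-16],[-53,-42.7,-7.7,-16],[-53,-42.7,-7.7,-16],[-53,-42.7,-7.7,-16],[-53,-42.7,-7.7,-16],[-53,-42.7,-7.7,-16],[-53,-42.7,-7.7,-16],[-53,-42.7,-7.7,-16],[-53,-42.7,-7.7,-16],[-53,-42.7,-7.7,-16],[-53,-42.7,-7.7,-16]]'
python3 - <<'E'
from h import *
goto(0.55,-0.005,0.33,180)
E
```

```text
time_s: 1.25
eef_pos: [0.4425, 0.1481, 0.3094]
eef_rot: [0.0, 0.001, 1.0, 0.0]
wrist_force: [0.9, 1.2, -0.1]
opening: 0.999
grasp_force: 0.0
goto [-10.78 -15.29  -2.06] roll -0.1 q6 -1.5 yaw now 179.9
```

```bash
python3 -m pendant '[[-10.8,-15.3,-2,0],[-10.8,-15.3,-2,0],[-10.8,-15.3,-2,0],[-10.8,-15.3,-2,0],[-10.8,-15.3,-2,0],[-10.8,-15.3,-2,0],[-10.8,-15.3,-2,0],[-10.8,-15.3,-2,0]]'
python3 - <<'E'
from h import *
im,K,T,i=cam("wrist"); save(im,"w1.png")
for z in(.077,.024): print(ray(K,T,320,240,z))
E
```

```text
time_s: 1.92
eef_pos: [0.549, -0.0026, 0.3285]
eef_rot: [-0.001, 0.001, 1.0, 0.0]
wrist_force: [-1.0, -0.1, -0.3]
opening: 0.999
grasp_force: 0.0
[ 0.59526284 -0.00236998  0.077     ]
[ 0.61270645 -0.00221452  0.024     ]
```

View pics/w1.png

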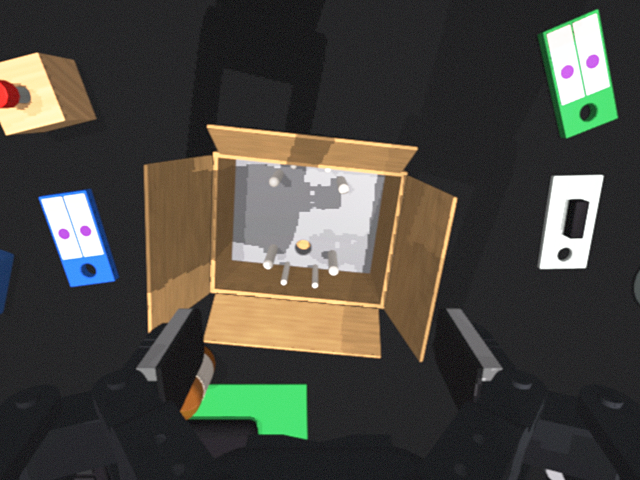

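The carton and the objects around it are visible from above. The dowel tops are at about (274,182), (344,188), (267,265), (333,270), (285,282) and (315,286). The socket is at (303,246), so carton +x points roughly along world +x.

Run:
```python
from h import *
np.set_printoptions(precision=4,suppress=True)
im=cv2.imread("pics/w1.png")[:,:,::-1]
_,K,T,i=cam("wrist")
pts={(274,182):(-42,-33),(344,188):(-42,33),(267,265):(42,-33),(333,270):(42,33),(285,282):(59,-16),(315,286):(59,16)}
A=[];B=[]
for (u,v),m in pts.items():
    w=im[v-7:v+8,u-7:u+8].astype(float).min(2); vs,us=np.nonzero(w>=0.93*w.max())
    g=(us.mean()+u-7,vs.mean()+v-7); p=ray(K,T,*(g),.075); A.append(m);B.append(p[:2]*1000); print((u,v),np.round(g,1),len(us),p)
A=np.array(A,float);B=np.array(B)
def fit(A,B):
    a=A-A.mean(0);b=B-B.mean(0); th=np.arctan2((a[:,0]*b[:,1]-a[:,1]*b[:,0]).sum(),(a*b).sum())
    Rm=np.array([[np.cos(th),-np.sin(th)],[np.sin(th),np.cos(th)]]); t=B.mean(0)-Rm@A.mean(0); return th,t,B-(A@Rm.T+t)
th,t,e=fit(A,B); print("dowels",np.degrees(th),t,e)
A2=np.array([(-67,-85),(-67,85),(67,85),(67,-85)],float)
B2=np.array([ray(K,T,*p,.097)[:2]*1000 for p in((215,155),(405,173),(384,307),(212,292))])
th,t,e=fit(A2,B2); print("rim",np.degrees(th),t,e)
print("socket",ray(K,T,303,246,.024))
```

```text
(274, 182) [273.  181.5] 16 [ 0.538 -0.046  0.075]
(344, 188) [343.3 188.3] 59 [0.5446 0.0201 0.075 ]
(267, 265) [266.6 265.2] 32 [ 0.6225 -0.0555  0.075 ]
(333, 270) [333.2 270.8] 53 [0.6286 0.0114 0.075 ]
(285, 282) [283. 282.] 21 [ 0.6409 -0.0395  0.075 ]
(315, 286) [314.5 285. ] 22 [ 0.6442 -0.0075  0.075 ]
dowels -5.868624370597073 [583.5672 -17.4852] [[-0.3909 -0.0195]
 [-0.5635  0.509 ]
 [ 0.5066 -0.8771]
 [-0.1063  0.3627]
 [ 0.2511 -0.1082]
 [ 0.303   0.1331]]
rim -5.532038401075218 [584.2387 -16.4587] [[ 1.6628  1.6581]
 [ 1.0601 -1.8645]
 [-1.3924 -1.1004]
 [-1.3305  1.3069]]
socket [ 0.6198 -0.0208  0.024 ]
```

Run:
```python
from h import *
np.set_printoptions(precision=4,suppress=True)
im=cv2.imread("pics/w1.png")[:,:,::-1].copy()
_,K,T,i=cam("wrist")
for c in("green","blue"):
    for t in trays(im,K,T,c,minA=1500): print(c,t)
print("cover", [ray(K,T,*p,.006)[:2] for p in((552,176),(603,175),(598,268),(539,268))], ray(K,T,565,254,.006)[:2])
for p in((598,12),(540,35),(618,118),(566,137)): print(ray(K,T,*p,.011)[:2])
print("hole",ray(K,T,588,112,.011)[:2])
goto(.46,.25,.16,-20); goto(.612,-.283,.16,8)
```

```text
green (array([ 0.8585, -0.0973]), np.float64(89.4567642211914), (157.15213012695312, 89.55099487304688), array([-0.0034,  0.0043]))
green (array([0.4422, 0.2624]), np.float64(-157.618745803833), (111.26439666748047, 60.46340560913086), array([ 0.0036, -0.0105]))
blue (array([ 0.6166, -0.2783]), np.float64(8.040937423706064), (112.61036682128906, 61.84986877441406), array([0.0157, 0.0062]))
cover [array([0.5442, 0.2558]), array([0.5431, 0.3121]), array([0.6541, 0.33  ]), array([0.6541, 0.2596])] [0.6363 0.2873]
[0.3832 0.2696]
[0.4035 0.2164]
[0.4824 0.3115]
[0.5018 0.2605]
hole [0.4764 0.2787]
goto [ 8.89 25.18 16.9 ] roll 20.0 q6 -1.79 yaw now -180.0
goto [ -6.3  -28.12  16.89] roll -8.0 q6 -1.79 yaw now -180.0
```

```bash
python3 -m pendant '[[10.6,26.7,16.9,-22.4],[10.6,26.7,16.9,-22.4],[10.6,26.7,16.9,-22.4],[10.6,26.7,16.9,-22.4],[10.6,26.7,16.9,-22.4],[10.6,26.7,16.9,-22.4],[10.6,26.7,16.9,-22.4],[10.6,26.7,16.9,-22.4],[10.6,26.7,16.9,-22.4],[10.6,26.7,16.9,-22.4],[10.6,26.7,16.9,-22.4],[10.6,26.7,16.9,-22.4]]' 0.75
cat >> h.py <<'E'
def look(col,z=0.011,zt=0.022,name=None):
    im,K,T,i=cam("wrist")
    if name: save(im,name)
    best=max(trays(im,K,T,col,z,3000),key=lambda t:-abs(t[2][0]-110)-abs(t[2][1]-54),default=None)
    if best is None: print("none"); return
    print(col,np.round(best[0],4),round(best[1],1),np.round(best[2],1)); goto(*best[0],zt,best[1])
def front(col): pass
E
python3 -c "
from h import *
look('green',name='w2.png')"
```

```text
time_s: 3.07
eef_pos: [0.4448, 0.2639, 0.1611]
eef_rot: [0.001, -0.193, 0.981, -0.0]
wrist_force: [1.1, -0.6, -0.6]
opening: 0.75
grasp_force: 0.0
green [0.4413 0.2639] 22.5 [110.5  54.6]
goto [ 0.37  0.18 13.91] roll -0.2 q6 -1.65 yaw now -157.7
```

View pics/w2.png

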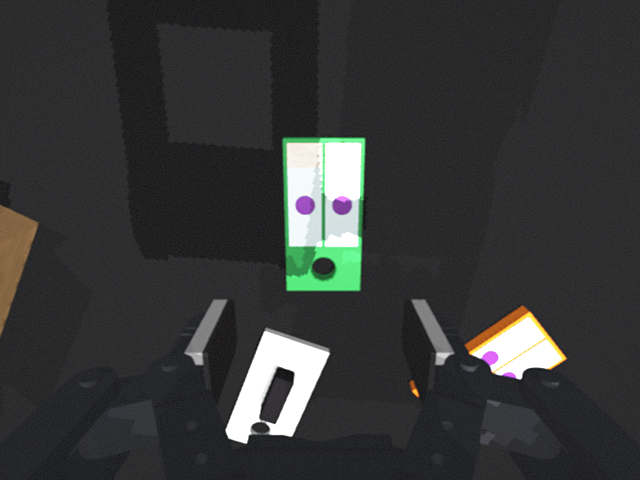

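The green tray is centred below, at (325,215) in the picture, with clean edges. I'll descend and grip it.

```bash
python3 -m pendant '[[0.4,0.2,4,0],[0.4,0.2,8,0],[0.4,0.2,11,0],[0.4,0.2,12.5,0],[0.4,0.2,13.2,0],[0.4,0.2,13.7,0],[0.4,0.2,14,0],[0.4,0.2,14,0]]' 0.75; python3 -m pendant '[[0,0,0,0],[0,0,0,0],[0,0,0,0],[0,0,0,0],[0,0,0,0]]' 0.4;  python3 -m pendant '[[0,0,-0.5,0],[0,0,-1,0],[0,0,-2,0],[0,0,-2,0]]'; python3 -c "
from h import *
im,K,T,i=cam('side'); save(im[120:320,120:320],'s1.png')"
```

```text
time_s: 3.78
eef_pos: [0.4406, 0.2643, 0.0208]
eef_rot: [0.001, -0.193, 0.981, 0.0]
wrist_force: [-0.2, 0.5, 0.1]
opening: 0.751
grasp_force: 0.0
time_s: 4.2
eef_pos: [0.4409, 0.2647, 0.0217]
eef_rot: [0.002, -0.194, 0.981, 0.0]
wrist_force: [-0.8, -2.2, 6.0]
opening: 0.614
grasp_force: 63.3
time_s: 4.53
eef_pos: [0.4408, 0.2649, 0.0422]
eef_rot: [0.002, -0.194, 0.981, 0.0]
wrist_force: [0.4, 0.2, -1.0]
opening: 0.613
grasp_force: 62.8
```

```bash
python3 -m pendant '[[0,0,-4,0],[0,0,-8,0],[0,0,-12,0],[0,0,-16,0],[0,0,-20,0],[0,0,-20,0],[0,0,-20,0]]'; python3 -c "
from h import *
goto(.5836,-.0175,.24,-5.9)"
```

```text
time_s: 5.17
eef_pos: [0.441, 0.2649, 0.2429]
eef_rot: [0.003, -0.194, 0.981, 0.0]
wrist_force: [-0.3, 0.0, -1.4]
opening: 0.612
grasp_force: 63.5
goto [ -2.46 -31.54   0.32] roll 28.2 q6 -1.65 yaw now -157.7
```

```bash
python3 -m pendant '[[-2.5,-31.5,0.3,28.2],[-2.5,-31.5,0.3,28.2],[-2.5,-31.5,0.3,28.2],[-2.5,-31.5,0.3,28.2],[-2.5,-31.5,0.3,28.2],[-2.5,-31.5,0.3,28.2],[-2.5,-31.5,0.3,28.2],[-2.5,-31.5,0.3,28.2],[-2.5,-31.5,0.3,28.2],[-2.5,-31.5,0.3,28.2],[-2.5,-31.5,0.3,28.2]]'; python3 -c "
from h import *
goto(.5836,-.0175,.100,-5.9)
im,K,T,i=cam('wrist'); save(im,'w3.png')
f=lambda x,y,z: np.array([.5836+x*np.cos(.103)+y*np.sin(.103),-.0175-x*np.sin(.103)+y*np.cos(.103),z])
print([np.round(proj(K,T,f(a*.067,b*.085,.097))) for a in(-1,1) for b in(-1,1)])"
```

```text
time_s: 6.08
eef_pos: [0.581, -0.0169, 0.2349]
eef_rot: [-0.002, 0.052, 0.999, 0.001]
wrist_force: [0.2, 0.4, -0.2]
opening: 0.606
grasp_force: 63.5
goto [-0.32 -0.04 13.49] roll -0.0 q6 -1.7 yaw now 174.1
[array([183., 129.]), array([456., 129.]), array([202., 320.]), array([437., 320.])]
```

View pics/w3.png

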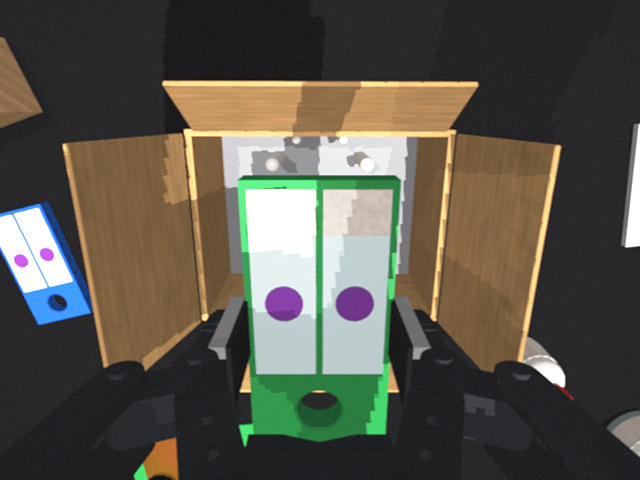

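The tray is centred between the dowel tops at (273,165) and (367,165), and the rim is where I predicted. I'll lower it.

```bash
python3 -m pendant '[[-0.3,0,4,0],[-0.3,0,8,0],[-0.3,0,11,0],[-0.3,0,12.8,0],[-0.3,0,13.3,0],[-0.3,0,13.8,0],[-0.3,0,14.3,0],[-0.3,0,14.8,0],[-0.3,0,14.8,0]]'; python3 -c "
from h import *
goto(.5836,-.0175,.047,-5.9)"
```

```text
time_s: 6.88
eef_pos: [0.5844, -0.0171, 0.0899]
eef_rot: [-0.001, 0.051, 0.999, 0.0]
wrist_force: [-6.2, 1.3, -3.2]
opening: 0.612
grasp_force: 64.3
goto [ 0.06 -0.05  4.29] roll 0.1 q6 -1.7 yaw now 174.2
```

```bash
python3 -m pendant '[[0.1,0,0.5,0],[0.1,0,1,0],[0.1,0,1.5,0],[0.1,0,2,0],[0.1,0,2.6,0],[0.1,0,3.2,0],[0.1,0,3.8,0],[0.1,0,4.1,0],[0.1,0,4.1,0]]';python3 -c "
from h import *
goto(.5836,-.0175,.047,-5.9)"
```

```text
time_s: 7.63
eef_pos: [0.5835, -0.0173, 0.0485]
eef_rot: [-0.001, 0.051, 0.999, 0.0]
wrist_force: [-4.0, -0.2, -3.5]
opening: 0.61
grasp_force: 64.3
goto [-0.01 -0.02  0.15] roll 0.0 q6 -1.7 yaw now 174.1
```

```bash
python3 -m pendant '[[0,0,0.1,0],[0,0,0.1,0]]'; python3 -m pendant '[[0,0,0.1,0],[0,0,0.1,0],[0,0,0.1,0]]' 0.75; python3 -m pendant '[[0,0,-3,0],[0,0,-7,0],[0,0,-11,0],[0,0,-15,0],[0,0,-19,0],[0,0,-19,0],[0,0,-19,0]]'; python3 -c "
from h import *
look('green',z=.035,name='w4.png')
im,K,T,i=cam('side')
print(trays(im,K,T,'orange',minA=300))
goto(.507,.433,.16,-26)"
```

```text
time_s: 7.8
eef_pos: [0.5836, -0.0173, 0.0482]
eef_rot: [-0.001, 0.051, 0.999, 0.0]
wrist_force: [-6.3, 0.8, 5.3]
opening: 0.608
grasp_force: 65.1
time_s: 8.05
eef_pos: [0.5857, -0.018, 0.0473]
eef_rot: [0.002, 0.051, 0.999, -0.0]
wrist_force: [-0.5, 0.1, -0.7]
opening: 0.755
grasp_force: 0.0
time_s: 8.63
eef_pos: [0.5867, -0.0182, 0.2404]
eef_rot: [0.004, 0.051, 0.999, -0.001]
wrist_force: [-0.5, 0.7, -0.5]
opening: 0.749
grasp_force: 0.0
green [ 0.8137 -0.0798] -89.3 [120.8  48.1]
goto [-23.28  -3.8   21.66] roll 83.5 q6 -1.7 yaw now 174.1
[(array([0.50675436, 0.43295422]), np.float64(-25.963928222656204), (112.71851348876953, 67.8476791381836), array([ 0.02201726, -0.01771319]))]
goto [12.3  44.04  7.57] roll 20.1 q6 -1.7 yaw now 174.1
```

View pics/w4.png

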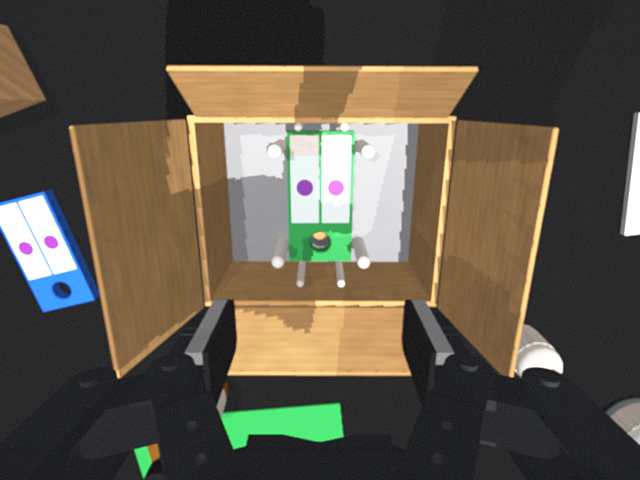

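Green sits flat in the bay with its hole over the socket at (320,240). Orange is next.

```bash
python3 -m pendant '[[12.3,44,0,20],[12.3,44,0,20],[12.3,44,0,20],[12.3,44,0,20],[12.3,44,0,20],[12.3,44,0,20],[12.3,44,0,20],[12.3,44,7.6,20],[12.3,44,7.6,20],[12.3,44,7.6,20],[12.3,44,7.6,20],[12.3,44,7.6,20]]'; python3 -m pendant '[[0,0,0,0]]';  python3 -c "
from h import *
look('orange')"
```

```text
time_s: 9.73
eef_pos: [0.5032, 0.4353, 0.1546]
eef_rot: [-0.003, 0.223, 0.975, -0.002]
wrist_force: [-0.4, -0.6, 0.5]
opening: 0.752
grasp_force: 0.0
time_s: 9.82
eef_pos: [0.5027, 0.4351, 0.1541]
eef_rot: [-0.003, 0.222, 0.975, -0.002]
wrist_force: [-0.4, -0.9, 0.2]
opening: 0.75
grasp_force: 0.0
orange [0.5112 0.4353] -27.1 [112.2  55.2]
goto [-0.6   0.55 13.36] roll 1.4 q6 -0.59 yaw now 154.3
```

```bash
python3 -m pendant '[[-0.6,0.5,4,1.4],[-0.6,0.5,8,1.4],[-0.6,0.5,11,1.4],[-0.6,0.5,12.3,1.4],[-0.6,0.5,12.8,1.4],[-0.6,0.5,13.2,1.4],[-0.6,0.5,13.3,1.4],[-0.6,0.5,13.3,1.4]]' 0.75; python3 -m pendant '[[-0,0,0,0],[0,0,0,0],[0,0,0,0],[0,0,0,0],[0,0,0,0]]' 0.4;  python3 -m pendant '[[0,0,-1,0],[0,0,-4,0],[0,0,-8,0],[0,0,-12,0],[0,0,-16,0],[0,0,-20,0],[0,0,-22,0],[0,0,-22,0],[0,0,-22,0]]'; python3 -c "
from h import *
goto(.583,-.0175,.24,-5.9)"
```

```text
time_s: 10.53
eef_pos: [0.516, 0.435, 0.029]
eef_rot: [0.001, 0.236, 0.972, 0.001]
wrist_force: [0.7, 0.2, 0.1]
opening: 0.744
grasp_force: 0.0
time_s: 10.95
eef_pos: [0.517, 0.4351, 0.0322]
eef_rot: [0.002, 0.236, 0.972, 0.001]
wrist_force: [-3.3, -6.6, 18.7]
opening: 0.398
grasp_force: 9.1
time_s: 11.7
eef_pos: [0.5155, 0.4352, 0.2506]
eef_rot: [0.002, 0.236, 0.972, 0.002]
wrist_force: [-0.5, -0.1, -1.0]
opening: 0.402
grasp_force: 0.0
goto [-26.74 -37.15   0.95] roll -21.4 q6 -0.57 yaw now 152.7
```

The descent stopped 7 mm high because I measured before the arm had settled, so the fingers closed above the tray. I'll look again after settling.

```bash
python3 -m pendant '[[0.5,0,4,0],[0.5,0,8,0],[0.5,0,9,0],[0.5,0,9,0],[0.5,0,9,0],[0.5,0,9,0],[0.5,0,9,0],[0.5,0,9,0]]' 0.75; python3 -c "
from h import *
look('orange',zt=.0225)"; python3 -m pendant '[[0,0,0,0]]'
```

```text
time_s: 12.37
eef_pos: [0.5113, 0.4374, 0.1594]
eef_rot: [0.001, 0.236, 0.972, 0.001]
wrist_force: [1.1, -0.2, 0.1]
opening: 0.753
grasp_force: 0.0
orange [0.5113 0.4363] -26.8 [111.4  55.6]
goto [-0.04 -0.11 13.65] roll -0.5 q6 -0.56 yaw now 152.7
time_s: 12.5
eef_pos: [0.5107, 0.437, 0.1583]
eef_rot: [0.001, 0.236, 0.972, 0.001]
wrist_force: [-0.8, -1.3, -0.6]
opening: 0.754
grasp_force: 0.0
```

```bash
python3 -m pendant '[[0,-0.1,4,-0.5],[0,-0.1,8,-0.5],[0,-0.1,11,-0.5],[0,-0.1,12.6,-0.5],[0,-0.1,13.2,-0.5],[0,-0.1,13.6,-0.5],[0,-0.1,13.6,-0.5],[0,-0.1,13.6,-0.5],[0,-0.1,13.6,-0.5]]' 0.75; python3 -c "
from h import *
goto(.511,.436,.0222,-26.9)"
```

```text
time_s: 13.25
eef_pos: [0.5112, 0.4367, 0.0234]
eef_rot: [0.001, 0.232, 0.973, 0.001]
wrist_force: [0.4, -0.1, 1.3]
opening: 0.75
grasp_force: 0.0
goto [-0.02 -0.07  0.12] roll 0.1 q6 -0.57 yaw now 153.2
```

```bash
python3 -m pendant '[[0,0,0.1,0],[0,0,0.1,0],[0,0,0.1,0],[0,0,0.1,0],[0,0,0.1,0],[0,0,0.1,0]]' 0.4;  python3 -m pendant '[[0,0,-1,0],[0,0,-4,0],[0,0,-8,0],[0,0,-12,0],[0,0,-16,0],[0,0,-20,0],[0,0,-22,0],[0,0,-22,0],[0,0,-22,0]]'; python3 -c "
from h import *
goto(.583,-.0175,.24,-5.9)"
```

```text
time_s: 13.75
eef_pos: [0.5112, 0.4368, 0.0225]
eef_rot: [0.001, 0.232, 0.973, 0.001]
wrist_force: [-1.1, -0.9, 6.6]
opening: 0.607
grasp_force: 62.7
time_s: 14.5
eef_pos: [0.5103, 0.4363, 0.2428]
eef_rot: [0.002, 0.232, 0.973, 0.002]
wrist_force: [-0.9, -0.4, -0.7]
opening: 0.606
grasp_force: 63.1
goto [-26.94 -37.23   0.21] roll -20.9 q6 -0.57 yaw now 153.2
```

```bash
python3 -m pendant '[[-26.9,-37.2,0,-20.9],[-26.9,-37.2,0,-20.9],[-26.9,-37.2,0,-20.9],[-26.9,-37.2,0,-20.9],[-26.9,-37.2,0,-20.9],[-26.9,-37.2,0,-20.9],[-26.9,-37.2,0,-20.9],[-26.9,-37.2,0,-20.9],[-26.9,-37.2,0,-20.9],[-26.9,-37.2,0,-20.9],[-26.9,-37.2,0,-20.9],[-26.9,-37.2,0,-20.9]]'; python3 -m pendant '[[0,0,0,0],[0,0,0,0],[0,0,0,0],[0,0,0,0]]'; python3 -c "
from h import *
goto(.583,-.0175,.11,-5.9)"
```

```text
time_s: 15.5
eef_pos: [0.5817, -0.0241, 0.2379]
eef_rot: [-0.001, 0.054, 0.999, -0.001]
wrist_force: [0.5, 0.6, -1.2]
opening: 0.61
grasp_force: 63.2
time_s: 15.83
eef_pos: [0.5816, -0.0158, 0.2393]
eef_rot: [-0.001, 0.05, 0.999, 0.0]
wrist_force: [0.7, 0.7, -1.0]
opening: 0.604
grasp_force: 63.2
goto [-0.17 -0.16 12.93] roll 0.1 q6 -1.7 yaw now 174.2
```

```bash
python3 -m pendant '[[-0.1,-0.2,4,0],[-0.1,-0.2,8,0],[-0.1,-0.2,12,0],[-0.1,-0.2,13,0],[-0.1,-0.2,13,0],[-0.1,-0.2,13,0],[-0.1,-0.2,13,0]]';  python3 -c "
from h import *
goto(.583,-.0175,.060,-5.9)"
```

```text
time_s: 16.42
eef_pos: [0.585, -0.0195, 0.1128]
eef_rot: [0.002, 0.051, 0.999, -0.0]
wrist_force: [1.4, 0.4, -0.3]
opening: 0.606
grasp_force: 63.2
goto [0.24 0.18 5.28] roll 0.1 q6 -1.7 yaw now 174.2
```

```bash
python3 -m pendant '[[0.2,0.15,0.5,0],[0.2,0.15,1,0],[0.2,0.15,1.5,0],[0.2,0.15,2,0],[0.2,0.15,2.5,0],[0.2,0.15,3,0],[0.2,0.15,3.5,0],[0.2,0.15,4,0],[0.2,0.15,4.5,0],[0.2,0.15,5,0],[0.2,0.15,5.2,0],[0.2,0.15,5.2,0]]';  python3 -c "
from h import *
goto(.583,-.0175,.058,-5.9)"
```

```text
time_s: 17.42
eef_pos: [0.5818, -0.018, 0.0577]
eef_rot: [0.001, 0.051, 0.999, -0.0]
wrist_force: [6.3, 0.5, 0.6]
opening: 0.607
grasp_force: 63.2
goto [-0.11  0.06 -0.03] roll 0.0 q6 -1.7 yaw now 174.1
```

```bash
python3 -m pendant '[[0,0,0,0],[0,0,0,0],[0,0,0,0]]' 0.75; python3 -m pendant '[[0,0,-3,0],[0,0,-7,0],[0,0,-11,0],[0,0,-15,0],[0,0,-18,0],[0,0,-18,0],[0,0,-18,0],[0,0,-18,0]]'; python3 -c "
from h import *
im,K,T,i=cam('side')
print(trays(im,K,T,'blue',minA=300),trays(im,K,T,'yellow',minA=300))
goto(.613,-.281,.16,8)"
```

```text
time_s: 17.67
eef_pos: [0.5797, -0.0178, 0.0569]
eef_rot: [-0.002, 0.051, 0.999, 0.0]
wrist_force: [-0.7, 0.9, 1.2]
opening: 0.752
grasp_force: 0.0
time_s: 18.33
eef_pos: [0.5802, -0.0178, 0.2368]
eef_rot: [-0.001, 0.051, 0.999, 0.0]
wrist_force: [0.1, -0.1, -0.0]
opening: 0.744
grasp_force: 0.0
[(array([ 0.66701904, -0.42639764]), np.float64(-112.5270309448242), (106.15750885009766, 91.8321533203125), array([-5.30500053e-03,  8.79009838e-05])), (array([ 0.61189246, -0.28173096]), np.float64(7.758661270141607), (118.56246185302734, 58.71357345581055), array([0.02191746, 0.00045959]))] [(array([ 0.52586615, -0.42776941]), np.float64(-12.510398864746083), (114.21881866455078, 57.307952880859375), array([ 0.01970788, -0.00594488]))]
goto [ -6.03 -25.85   7.57] roll -13.9 q6 -1.7 yaw now 174.1
```

```bash
python3 -m pendant '[[-6,-25.8,0,-13.9],[-6,-25.8,0,-13.9],[-6,-25.8,0,-13.9],[-6,-25.8,0,-13.9],[-6,-25.8,0,-13.9],[-6,-25.8,4,-13.9],[-6,-25.8,7.5,-13.9],[-6,-25.8,7.5,-13.9],[-6,-25.8,7.5,-13.9],[-6,-25.8,7.5,-13.9],[-6,-25.8,7.5,-13.9],[-6,-25.8,7.5,-13.9]]'; python3 -c "
from h import *
look('blue',zt=.0222)"
```

```text
time_s: 19.38
eef_pos: [0.6155, -0.2796, 0.1652]
eef_rot: [0.001, -0.071, 0.997, -0.001]
wrist_force: [-0.2, -0.8, 0.4]
opening: 0.753
grasp_force: 0.0
blue [ 0.6166 -0.2815] 8.1 [110.4  55.4]
goto [-0.03 -0.16 14.32] roll 0.0 q6 -2.31 yaw now -171.9
```

```bash
python3 -m pendant '[[0,-0.2,4,0],[0,-0.2,8,0],[0,-0.2,11,0],[0,-0.2,13,0],[0,-0.2,13.8,0],[0,-0.2,14.1,0],[0,-0.2,14.1,0],[0,-0.2,14.1,0],[0,-0.2,14.1,0],[0,-0.2,14.1,0]]' 0.75; python3 -c "
from h import *
goto(.6166,-.2815,.0222,8.1)"
```

```text
time_s: 20.27
eef_pos: [0.6158, -0.2834, 0.0241]
eef_rot: [0.001, -0.07, 0.998, -0.001]
wrist_force: [0.0, 0.8, -0.1]
opening: 0.748
grasp_force: 0.0
goto [-0.11  0.17  0.19] roll -0.1 q6 -2.32 yaw now -172.0
```

```bash
python3 -m pendant '[[-0.1,0.1,0.2,0],[-0.1,0.1,0.2,0],[-0.1,0.1,0.2,0]]' 0.75; python3 -m pendant '[[0,0,0,0],[0,0,0,0],[0,0,0,0],[0,0,0,0],[0,0,0,0]]' 0.4;  python3 -m pendant '[[0,0,-1,0],[0,0,-4,0],[0,0,-8,0],[0,0,-12,0],[0,0,-16,0],[0,0,-20,0],[0,0,-22,0],[0,0,-22,0],[0,0,-22,0],[0,0,-22,0]]'; python3 -c "
from h import *
goto(.5825,-.0178,.24,-5.9)"
```

```text
time_s: 20.52
eef_pos: [0.6155, -0.2815, 0.0201]
eef_rot: [0.0, -0.07, 0.998, -0.0]
wrist_force: [0.3, -1.9, 0.5]
opening: 0.752
grasp_force: 0.0
time_s: 20.93
eef_pos: [0.6158, -0.2818, 0.0205]
eef_rot: [0.0, -0.07, 0.998, -0.0]
wrist_force: [-0.7, -0.1, 5.1]
opening: 0.612
grasp_force: 63.6
time_s: 21.77
eef_pos: [0.6146, -0.2809, 0.2384]
eef_rot: [-0.001, -0.07, 0.998, 0.001]
wrist_force: [-0.7, -0.6, -1.0]
opening: 0.609
grasp_force: 63.1
goto [-0.49 26.5  -0.11] roll 13.9 q6 -2.31 yaw now -172.0
```

```bash
python3 -m pendant '[[-0.5,26.5,0,13.9],[-0.5,26.5,0,13.9],[-0.5,26.5,0,13.9],[-0.5,26.5,0,13.9],[-0.5,26.5,0,13.9],[-0.5,26.5,0,13.9],[-0.5,26.5,0,13.9],[-0.5,26.5,0,13.9],[-0.5,26.5,0,13.9],[-0.5,26.5,0,13.9],[-0.5,26.5,0,13.9],[-0.5,26.5,0,13.9]]'; python3 -m pendant '[[0,0,4,0],[0,0,8,0],[0,0,12,0],[0,0,12.5,0],[0,0,12.5,0],[0,0,12.5,0],[0,0,12.5,0],[0,0,12.5,0]]'; python3 -c "
from h import *
goto(.5817,-.0178,.067,-5.9)"
```

```text
time_s: 22.77
eef_pos: [0.5835, -0.0199, 0.2394]
eef_rot: [-0.0, 0.052, 0.999, -0.0]
wrist_force: [-0.1, -0.1, -1.1]
opening: 0.614
grasp_force: 63.2
time_s: 23.43
eef_pos: [0.5856, -0.0191, 0.1181]
eef_rot: [0.003, 0.051, 0.999, -0.0]
wrist_force: [0.3, 0.3, -1.0]
opening: 0.613
grasp_force: 63.3
goto [0.43 0.09 5.11] roll -0.0 q6 -1.7 yaw now 174.1
```

```bash
python3 -m pendant '[[0.3,0.1,0,0],[0.3,0.1,0.5,0],[0.3,0.1,1,0],[0.3,0.1,1.5,0],[0.3,0.1,2,0],[0.3,0.1,2.5,0],[0.3,0.1,3,0],[0.3,0.1,3.5,0],[0.3,0.1,4,0],[0.3,0.1,4.5,0],[0.3,0.1,4.9,0],[0.3,0.1,4.9,0]]';  python3 -c "
from h import *
goto(.582,-.0178,.067,-5.9)"
```

```text
time_s: 24.43
eef_pos: [0.5811, -0.0172, 0.0664]
eef_rot: [0.0, 0.051, 0.999, -0.0]
wrist_force: [1.4, 0.1, 5.2]
opening: 0.607
grasp_force: 64.0
goto [-0.1  -0.05 -0.06] roll 0.0 q6 -1.7 yaw now 174.1
```

Blue is seated with a 5 N bottom contact. I'll release it and go to yellow.

```bash
python3 -m pendant '[[0,0,0,0],[0,0,0,0],[0,0,0,0]]' 0.75; python3 -m pendant '[[0,0,-3,0],[0,0,-7,0],[0,0,-11,0],[0,0,-15,0],[0,0,-17,0],[0,0,-17,0],[0,0,-17,0],[0,0,-17,0]]'; python3 -c "
from h import *
im,K,T,i=cam('side')
print(trays(im,K,T,'yellow',minA=300))
goto(.528,-.427,.24,-12.5)"
```

```text
time_s: 24.68
eef_pos: [0.5797, -0.0169, 0.0652]
eef_rot: [-0.001, 0.051, 0.999, 0.0]
wrist_force: [-0.0, 0.6, 1.1]
opening: 0.755
grasp_force: 0.0
time_s: 25.35
eef_pos: [0.5795, -0.0169, 0.2344]
eef_rot: [-0.001, 0.051, 0.999, 0.0]
wrist_force: [0.2, -0.2, -0.8]
opening: 0.751
grasp_force: 0.0
[(array([ 0.52586615, -0.42776941]), np.float64(-12.510398864746083), (114.21881866455078, 57.307952880859375), array([ 0.01975954, -0.00601867]))]
goto [  0.9  -41.32  -0.64] roll 6.6 q6 -1.7 yaw now 174.1
```

```bash
python3 -m pendant '[[0.9,-41.3,0,6.6],[0.9,-41.3,0,6.6],[0.9,-41.3,0,6.6],[0.9,-41.3,0,6.6],[0.9,-41.3,0,6.6],[0.9,-41.3,0,6.6],[0.9,-41.3,0,6.6],[0.9,-41.3,0,6.6],[0.9,-41.3,0,6.6],[0.9,-41.3,4,6.6],[0.9,-41.3,7.5,6.6],[0.9,-41.3,7.5,6.6]]'; python3 -m pendant '[[0,0,0,0],[0,0,0,0],[0,0,0,0],[0,0,0,0],[0,0,0,0]]'; python3 -c "
from h import *
look('yellow',zt=.0215)"
```

```text
time_s: 26.4
eef_pos: [0.5242, -0.4259, 0.1501]
eef_rot: [-0.006, 0.111, 0.994, 0.005]
wrist_force: [-2.0, 1.3, -1.9]
opening: 0.749
grasp_force: 0.0
time_s: 26.82
eef_pos: [0.5306, -0.4269, 0.1635]
eef_rot: [0.001, 0.108, 0.994, -0.001]
wrist_force: [0.8, 0.1, -0.6]
opening: 0.748
grasp_force: 0.0
yellow [ 0.5296 -0.4277] -12.4 [110.9  55.2]
goto [ 0.09 -0.07 14.16] roll -0.0 q6 -2.21 yaw now 167.6
```

```bash
python3 -m pendant '[[0.1,-0.1,4,0],[0.1,-0.1,8,0],[0.1,-0.1,11,0],[0.1,-0.1,13,0],[0.1,-0.1,13.7,0],[0.1,-0.1,14,0],[0.1,-0.1,14,0],[0.1,-0.1,14,0],[0.1,-0.1,14,0],[0.1,-0.1,14,0],[0.1,-0.1,14,0]]' 0.75; python3 -c "
from h import *
goto(.5296,-.4277,.0215,-12.4)"
```

```text
time_s: 27.78
eef_pos: [0.5286, -0.4284, 0.0224]
eef_rot: [0.001, 0.109, 0.994, -0.001]
wrist_force: [0.3, 0.1, 0.0]
opening: 0.747
grasp_force: 0.0
goto [-0.08  0.09  0.09] roll -0.1 q6 -2.21 yaw now 167.5
```

```bash
python3 -m pendant '[[-0.1,0.1,0.1,0],[-0.1,0.1,0.1,0]]' 0.75; python3 -m pendant '[[0,0,0,0],[0,0,0,0],[0,0,0,0],[0,0,0,0],[0,0,0,0]]' 0.4;  python3 -m pendant '[[0,0,-1,0],[0,0,-4,0],[0,0,-8,0],[0,0,-12,0],[0,0,-16,0],[0,0,-20,0],[0,0,-22,0],[0,0,-22,0],[0,0,-22,0],[0,0,-22,0]]'; python3 -c "
from h import *
goto(.582,-.0178,.24,-5.9)"
```

```text
time_s: 27.95
eef_pos: [0.5295, -0.427, 0.0202]
eef_rot: [0.0, 0.109, 0.994, -0.0]
wrist_force: [0.9, 0.8, 0.4]
opening: 0.748
grasp_force: 0.0
time_s: 28.37
eef_pos: [0.5296, -0.4273, 0.0204]
eef_rot: [0.0, 0.109, 0.994, -0.0]
wrist_force: [0.3, 1.1, 5.6]
opening: 0.608
grasp_force: 63.5
time_s: 29.2
eef_pos: [0.5285, -0.4262, 0.2384]
eef_rot: [-0.001, 0.109, 0.994, 0.001]
wrist_force: [-0.5, -0.2, -1.6]
opening: 0.608
grasp_force: 63.0
goto [ 3.61 41.03 -0.09] roll -6.6 q6 -2.21 yaw now 167.5
```

```bash
python3 -m pendant '[[3.6,41,0,-6.6],[3.6,41,0,-6.6],[3.6,41,0,-6.6],[3.6,41,0,-6.6],[3.6,41,0,-6.6],[3.6,41,0,-6.6],[3.6,41,0,-6.6],[3.6,41,0,-6.6],[3.6,41,0,-6.6],[3.6,41,0,-6.6],[3.6,41,0,-6.6],[3.6,41,0,-6.6]]'; python3 -m pendant '[[0,0,0,0],[0,0,4,0],[0,0,8,0],[0,0,12,0],[0,0,12.2,0],[0,0,12.2,0],[0,0,12.2,0],[0,0,12.2,0],[0,0,12.2,0]]'; python3 -c "
from h import *
goto(.582,-.0178,.0775,-5.9)"
```

```text
time_s: 30.2
eef_pos: [0.5815, -0.0165, 0.2375]
eef_rot: [-0.002, 0.049, 0.999, 0.0]
wrist_force: [0.0, -0.6, -1.0]
opening: 0.611
grasp_force: 63.1
time_s: 30.95
eef_pos: [0.5848, -0.0197, 0.1211]
eef_rot: [0.003, 0.052, 0.999, -0.001]
wrist_force: [0.8, 0.7, -0.8]
opening: 0.611
grasp_force: 63.4
goto [0.32 0.17 4.35] roll -0.0 q6 -1.7 yaw now 174.1
```

```bash
python3 -m pendant '[[0.2,0.15,0,0],[0.2,0.15,0.6,0],[0.2,0.15,1.2,0],[0.2,0.15,1.8,0],[0.2,0.15,2.3,0],[0.2,0.15,2.8,0],[0.2,0.15,3.3,0],[0.2,0.15,3.7,0],[0.2,0.15,4,0],[0.2,0.15,4.2,0],[0.2,0.15,4.2,0]]';  python3 -c "
from h import *
goto(.582,-.0178,.0775,-5.9)"
```

```text
time_s: 31.87
eef_pos: [0.5817, -0.0174, 0.0774]
eef_rot: [0.001, 0.051, 0.999, -0.0]
wrist_force: [-1.1, 0.2, 10.5]
opening: 0.609
grasp_force: 64.6
goto [-0.03 -0.03 -0.01] roll 0.0 q6 -1.7 yaw now 174.1
```

```bash
python3 -m pendant '[[0,0,0,0],[0,0,0,0],[0,0,0,0]]' 0.75; python3 -m pendant '[[0,0,-3,0],[0,0,-7,0],[0,0,-11,0],[0,0,-15,0],[0,0,-16,0],[0,0,-16,0],[0,0,-16,0],[0,0,-16,0]]'; python3 -c "
from h import *
im,K,T,i=cam('wrist'); save(im,'w5.png')
goto(.59,.285,.24,0)"
```

```text
time_s: 32.12
eef_pos: [0.5799, -0.017, 0.0752]
eef_rot: [-0.001, 0.051, 0.999, 0.0]
wrist_force: [0.4, 1.3, 0.5]
opening: 0.754
grasp_force: 0.0
time_s: 32.78
eef_pos: [0.5796, -0.0169, 0.2336]
eef_rot: [-0.002, 0.051, 0.999, 0.0]
wrist_force: [-0.4, -0.6, 0.2]
opening: 0.748
grasp_force: 0.0
goto [ 2.05 30.14 -0.65] roll -5.9 q6 -1.7 yaw now 174.1
```

View pics/w5.png

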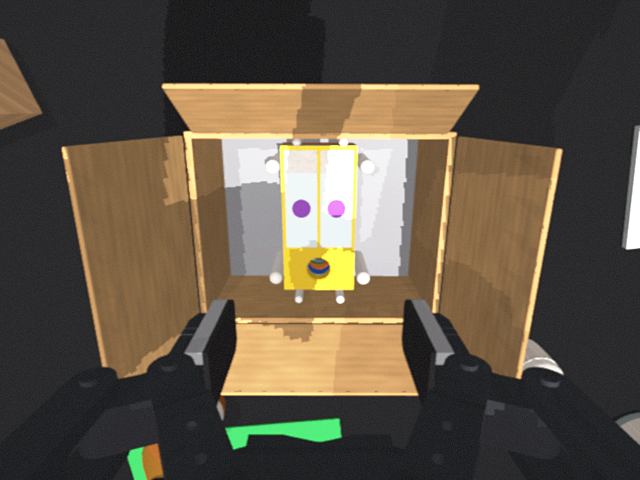

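All four trays are stacked, with yellow on top and the holes lined up at (319,267). Next is the cover.

```bash
python3 -m pendant '[[2,30,0,-5.9],[2,30,0,-5.9],[2,30,0,-5.9],[2,30,0,-5.9],[2,30,0,-5.9],[2,30,0,-5.9],[2,30,4,-5.9],[2,30,6,-5.9],[2,30,6,-5.9],[2,30,6,-5.9],[2,30,6,-5.9],[2,30,6,-5.9]]' 0.45
cat >> h.py <<'E'
def cover(name=None,zt=.030):
    im,K,T,i=cam("wrist")
    if name: save(im,name)
    hsv=cv2.cvtColor(im,cv2.COLOR_RGB2HSV); m=cv2.inRange(hsv,(0,0,150),(180,60,255)); m[320:]=0
    cs=[c for c in cv2.findContours(m,cv2.RETR_EXTERNAL,cv2.CHAIN_APPROX_NONE)[0] if cv2.contourArea(c)>1500]
    for c in cs:
        ce,a,s=rectfit(np.array([ray(K,T,u,v,.006) for u,v in c[:,0]+0.0])); print(np.round(ce,4),np.round(np.degrees(a),1),np.round(s,1))
        if abs(s[0]-110)>6 or abs(s[1]-54)>6: continue
        f=np.zeros_like(m); cv2.drawContours(f,[c],-1,255,-1)
        for d in cv2.findContours(f&~m,cv2.RETR_EXTERNAL,cv2.CHAIN_APPROX_NONE)[0]:
            if cv2.contourArea(d)>60:
                P=np.array([ray(K,T,u,v,.014)[:2] for u,v in d[:,0]+0.0]); print("  dark",np.round(P.mean(0),4),rectfit(P)[2])
    return im,K,T
E
python3 -c "
from h import *
cover('w6.png'); goto(.59,.285,.16,0)"
```

```text
time_s: 33.83
eef_pos: [0.5928, 0.2823, 0.177]
eef_rot: [0.001, 0.001, 1.0, 0.0]
wrist_force: [0.9, 0.2, 0.3]
opening: 0.449
grasp_force: 0.0
[0.6568 0.4316] 89.9 [93.5 49.2]
[0.5992 0.2857] 0.9 [111.7  55.7]
  dark [0.6327 0.2861] (15.280016899108887, 14.786913871765137)
  dark [0.5914 0.2853] (46.17766189575195, 15.637495040893555)
goto [0.31 0.28 1.76] roll -0.1 q6 -1.31 yaw now 179.9
```

View pics/w6.png

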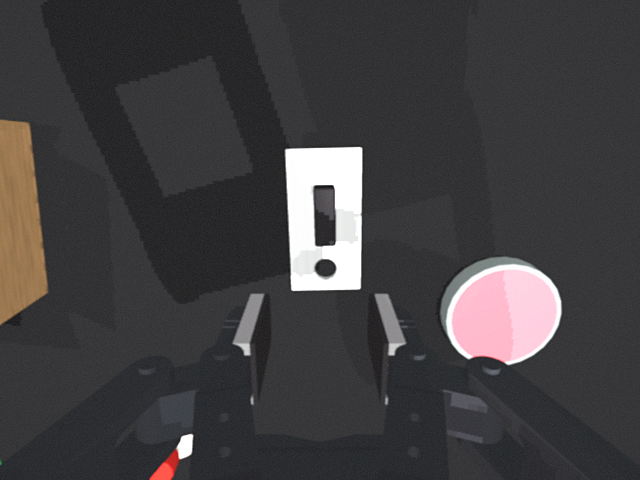

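```bash
python3 -m pendant '[[0.2,0.3,4,-1],[0.2,0.3,8,-1],[0.2,0.3,11,-1],[0.2,0.3,13,-1],[0.2,0.3,14,-1],[0.2,0.3,14.3,-1],[0.2,0.3,14.3,-1],[0.2,0.3,14.3,-1],[0.2,0.3,14.3,-1],[0.2,0.3,14.3,-1]]' 0.45; python3 -c "
from h import *
goto(.591,.2856,.031,0.9)"
```

```text
time_s: 34.72
eef_pos: [0.5912, 0.2866, 0.035]
eef_rot: [0.002, -0.009, 1.0, 0.0]
wrist_force: [-0.3, -0.0, -0.5]
opening: 0.445
grasp_force: 0.0
goto [ 0.02 -0.1   0.4 ] roll 0.1 q6 -1.32 yaw now -179.0
```

```bash
python3 -m pendant '[[0,-0.1,0.4,0],[0,-0.1,0.4,0],[0,-0.1,0.4,0],[0,-0.1,0.4,0]]'; python3 -m pendant '[[0,-0.1,0,0],[0,-0.1,0,0],[0,-0.1,0,0],[0,-0.1,0,0],[0,-0.1,0,0]]' 0.05;  python3 -m pendant '[[0,0,-1,0],[0,0,-4,0],[0,0,-8,0],[0,0,-12,0],[0,0,-16,0],[0,0,-20,0],[0,0,-21,0],[0,0,-21,0],[0,0,-21,0],[0,0,-21,0]]'; python3 -c "
from h import *
c=np.array([.582,-.0176]); g=c-.008*np.array([np.cos(.103),-np.sin(.103)]); print(g)
goto(*g,.24,-5.9)"
```

```text
time_s: 35.05
eef_pos: [0.5897, 0.2852, 0.0289]
eef_rot: [-0.0, -0.009, 1.0, -0.0]
wrist_force: [-0.6, 0.5, 0.8]
opening: 0.454
grasp_force: 0.0
time_s: 35.47
eef_pos: [0.5901, 0.2843, 0.0292]
eef_rot: [0.0, -0.009, 1.0, 0.0]
wrist_force: [-0.2, 0.1, 2.6]
opening: 0.165
grasp_force: 61.2
time_s: 36.3
eef_pos: [0.5884, 0.2838, 0.2363]
eef_rot: [-0.002, -0.009, 1.0, -0.001]
wrist_force: [0.6, 0.4, -1.5]
opening: 0.166
grasp_force: 60.8
[ 0.5740424  -0.01677746]
goto [  1.97 -30.03  -0.33] roll 6.9 q6 -1.32 yaw now -179.0
```

```bash
python3 -m pendant '[[2.1,-30,0,6.9],[2.1,-30,0,6.9],[2.1,-30,0,6.9],[2.1,-30,0,6.9],[2.1,-30,0,6.9],[2.1,-30,0,6.9],[2.1,-30,0,6.9],[2.1,-30,0,6.9],[2.1,-30,0,6.9],[2.1,-30,0,6.9],[2.1,-30,0,6.9],[2.1,-30,0,6.9]]'; python3 -m pendant '[[0,0,4,0],[0,0,8,0],[0,0,10.5,0],[0,0,11.5,0],[0,0,11.5,0],[0,0,11.5,0],[0,0,11.5,0],[0,0,11.5,0]]'; python3 -c "
from h import *
goto(.573,-.0167,.115,-5.9)
im,K,T,i=cam('wrist'); save(im,'w7.png')"
```

```text
time_s: 37.3
eef_pos: [0.5738, -0.0145, 0.238]
eef_rot: [-0.001, 0.05, 0.999, 0.0]
wrist_force: [0.5, 0.3, -0.4]
opening: 0.169
grasp_force: 60.8
time_s: 37.97
eef_pos: [0.5759, -0.0162, 0.1264]
eef_rot: [0.002, 0.051, 0.999, -0.0]
wrist_force: [0.4, -0.3, -0.7]
opening: 0.166
grasp_force: 60.8
goto [ 0.29 -0.08  1.14] roll 0.0 q6 -1.7 yaw now 174.1
```

View pics/w7.png

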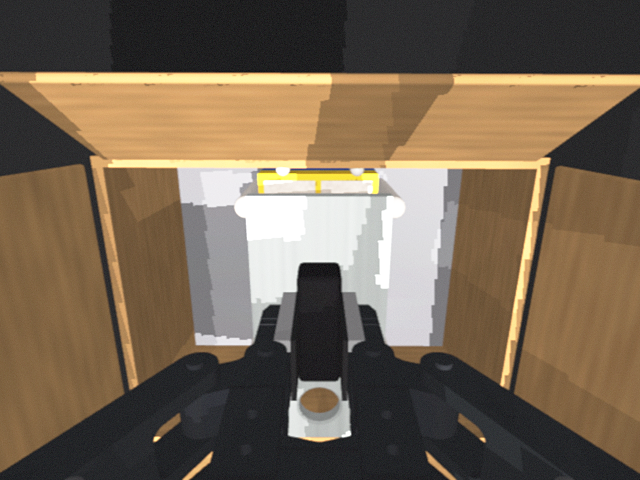

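```bash
python3 -m pendant '[[0.25,-0.05,0,0],[0.25,-0.05,0.6,0],[0.25,-0.05,1,0],[0.25,-0.05,1.3,0],[0.25,-0.05,1.6,0],[0.25,-0.05,1.9,0],[0.25,-0.05,2.2,0],[0.25,-0.05,2.5,0],[0.25,-0.05,2.8,0],[0.25,-0.05,2.8,0]]';  python3 -c "
from h import *
goto(.573,-.0167,.097,-5.9)"
```

```text
time_s: 38.85
eef_pos: [0.573, -0.0167, 0.0972]
eef_rot: [0.001, 0.051, 0.999, -0.0]
wrist_force: [1.3, -0.6, 7.3]
opening: 0.169
grasp_force: 61.9
goto [ 0.   -0.    0.02] roll 0.0 q6 -1.7 yaw now 174.1
```

```bash
python3 -m pendant '[[0,0,0,0],[0,0,0,0],[0,0,0,0]]' 0.45; python3 -m pendant '[[0,0,-3,0],[0,0,-7,0],[0,0,-11,0],[0,0,-14,0],[0,0,-14,0],[0,0,-14,0],[0,0,-14,0]]'; python3 -c "
from h import *
im,K,T,i=cam('wrist'); save(im,'w8.png')
goto(.47,-.28,.25,-5.9)"
```

```text
time_s: 39.1
eef_pos: [0.5709, -0.0162, 0.0953]
eef_rot: [-0.001, 0.051, 0.999, 0.0]
wrist_force: [0.3, 0.0, 0.1]
opening: 0.454
grasp_force: 0.0
time_s: 39.68
eef_pos: [0.5709, -0.0161, 0.2349]
eef_rot: [-0.001, 0.051, 0.999, 0.0]
wrist_force: [0.4, 0.2, -1.0]
opening: 0.452
grasp_force: 0.0
goto [  7.29 -27.29  -1.58] roll 0.0 q6 -1.7 yaw now 174.1
```

View pics/w8.png

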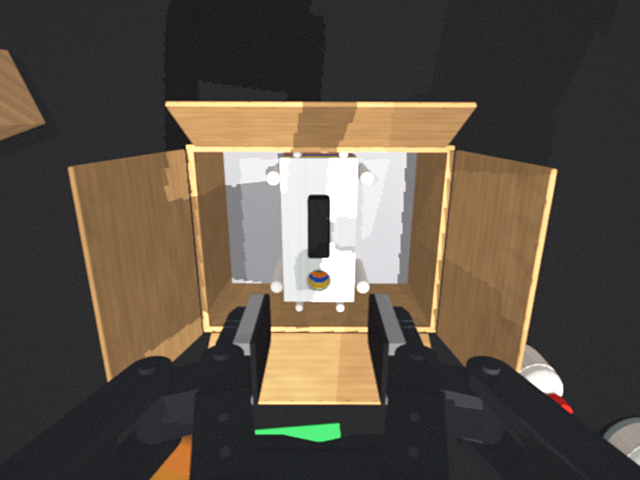

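The cover is seated between the dowels, with a clear hole at (319,281). Next is the rod.

```bash
python3 - <<'E'
from h import *
im,K,T,i=cam('wrist')
print("cover hole",ray(K,T,319,281,.074),"model",.582+.038*np.cos(.103),-.0176-.038*np.sin(.103))
E
python3 -m pendant '[[7.3,-27.3,0,0],[7.3,-27.3,0,0],[7.3,-27.3,0,0],[7.3,-27.3,0,0],[7.3,-27.3,0,0],[7.3,-27.3,0,0],[7.3,-27.3,0,0],[7.3,-27.3,0,0],[7.3,-27.3,0,0],[7.3,-27.3,0,0],[7.3,-27.3,0,0],[7.3,-27.3,0,0]]' 0.6
cat >> h.py <<'E'
def head(z=.09):
    im,K,T,i=cam("wrist"); hsv=cv2.cvtColor(im,cv2.COLOR_RGB2HSV)
    m=cv2.inRange(hsv,(0,150,60),(6,255,255))|cv2.inRange(hsv,(174,150,60),(180,255,255))
    for c in cv2.findContours(m,cv2.RETR_EXTERNAL,cv2.CHAIN_APPROX_NONE)[0]:
        if cv2.contourArea(c)<150: continue
        P=np.array([ray(K,T,u,v,z)[:2] for u,v in c[:,0]+0.0]); print("red",c[:,0].mean(0),np.round(P.mean(0),4),rectfit(P)[2], "ext",P.min(0),P.max(0))
    return im
E
python3 -c "
from h import *
save(head(),'w9.png'); goto(.465,-.28,.25,-5.9)"
```

```text
cover hole [ 0.6189187  -0.02169977  0.074     ] model 0.6197986071425541 -0.021507083065774087
time_s: 40.78
eef_pos: [0.4714, -0.2789, 0.2354]
eef_rot: [-0.0, 0.05, 0.999, 0.0]
wrist_force: [-0.3, -0.1, -0.6]
opening: 0.594
grasp_force: 0.0
goto [ 0.63 -0.16 -1.44] roll 0.1 q6 -2.22 yaw now 174.2
```

View pics/w9.png

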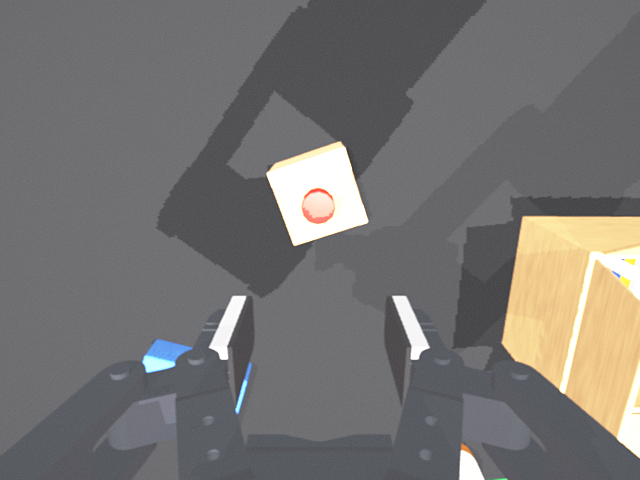

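The rod head is at (318,206), pale from the glare, so I'll use a looser red mask.

```bash
sed -i 's/(0,150,60),(6,255,255)/(0,70,60),(7,255,255)/; s/(174,150,60)/(172,70,60)/' h.py
python3 - <<'E'
from h import *
head(); im,K,T,i=cam("wrist"); p=ray(K,T,318,206,.088); print(p); goto(p[0],p[1],.25,-5.9)
E
```

```text
[ 0.4591602  -0.27931858  0.088     ]
goto [ 1.22 -0.11 -1.41] roll 0.1 q6 -2.22 yaw now 174.2
```

```bash
python3 -m pendant '[[1.2,-0.1,3,0],[1.2,-0.1,6,0],[1.2,-0.1,6,0],[1.2,-0.1,6,0],[1.2,-0.1,6,0],[1.2,-0.1,6,0],[1.2,-0.1,6,0]]'; python3 -c "
from h import *
im=head(); save(im[100:340,200:440],'w10.png'); goto(.459,-.2793,.098,-5.9)"
```

```text
time_s: 41.52
eef_pos: [0.46, -0.2809, 0.1779]
eef_rot: [0.001, 0.051, 0.999, -0.001]
wrist_force: [-0.5, -0.0, -0.4]
opening: 0.6
grasp_force: 0.0
red [323.46666667 247.28333333] [ 0.4573 -0.2791] (26.261428833007812, 21.543535232543945) ext [ 0.44399253 -0.29004659] [ 0.47026997 -0.26836492]
goto [0.11 0.15 7.96] roll 0.0 q6 -2.24 yaw now 174.1
```

View pics/w10.png

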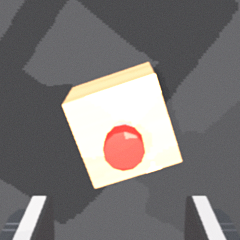

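```bash
python3 -m pendant '[[0.2,0.2,3,0],[0.2,0.2,6,0],[0.2,0.2,7.5,0],[0.2,0.2,7.8,0],[0.2,0.2,7.8,0],[0.2,0.2,7.8,0],[0.2,0.2,7.8,0],[0.2,0.2,7.8,0]]'; python3 -c "
from h import *
goto(.4583,-.2791,.098,-5.9)"
```

```text
time_s: 42.23
eef_pos: [0.4581, -0.2788, 0.0996]
eef_rot: [0.001, 0.051, 0.999, -0.001]
wrist_force: [-0.2, -0.4, 0.9]
opening: 0.601
grasp_force: 0.0
goto [-0.02 -0.03  0.16] roll 0.0 q6 -2.24 yaw now 174.1
```

```bash
python3 -m pendant '[[0,0,0.1,0],[0,0,0.1,0],[0,0,0.1,0],[0,0,0.1,0],[0,0,0.1,0],[0,0,0.1,0]]' 0.1;  python3 -m pendant '[[0,0,-1,0],[0,0,-3,0],[0,0,-6,0],[0,0,-10,0],[0,0,-14,0],[0,0,-18,0],[0,0,-22,0],[0,0,-23,0],[0,0,-23,0],[0,0,-23,0],[0,0,-23,0]]'; python3 -c "
from h import *
goto(.6195,-.0216,.33,-5.9)"
```

```text
time_s: 42.73
eef_pos: [0.4577, -0.2783, 0.0977]
eef_rot: [0.001, 0.051, 0.999, -0.0]
wrist_force: [-1.0, 0.1, 5.4]
opening: 0.253
grasp_force: 58.7
time_s: 43.65
eef_pos: [0.4563, -0.2772, 0.3245]
eef_rot: [-0.002, 0.051, 0.999, 0.001]
wrist_force: [0.3, 0.4, -0.9]
opening: 0.25
grasp_force: 59.4
goto [-13.61  27.1   -0.52] roll 0.0 q6 -2.24 yaw now 174.1
```

```bash
python3 -m pendant '[[-13.6,27.1,0,0],[-13.6,27.1,0,0],[-13.6,27.1,0,0],[-13.6,27.1,0,0],[-13.6,27.1,0,0],[-13.6,27.1,0,0],[-13.6,27.1,0,0],[-13.6,27.1,0,0],[-13.6,27.1,0,0],[-13.6,27.1,0,0],[-13.6,27.1,0,0],[-13.6,27.1,0,0]]'; python3 -m pendant '[[0,0,4,0],[0,0,8,0],[0,0,12,0],[0,0,13.5,0],[0,0,13.5,0],[0,0,13.5,0],[0,0,13.5,0],[0,0,13.5,0]]'; python3 -c "
from h import *
goto(.6193,-.0216,.18,-5.9)
im,K,T,i=cam('wrist'); save(im,'w11.png')
im,K,T,i=cam('side'); print(proj(K,T,np.array([.6193,-.0216,.085])));save(im[160:320,240:400],'s11.png')
im,K,T,i=cam('scene'); print(proj(K,T,np.array([.6193,-.0216,.085])));save(im[160:300,240:400],'c11.png')
a=cv2.imread('pics/s11.png');b=cv2.imread('pics/c11.png')
cv2.imwrite('pics/both.png',np.hstack([cv2.resize(a,(400,400)),cv2.resize(b,(400,400))]))"
```

```text
time_s: 44.65
eef_pos: [0.6195, -0.0239, 0.3262]
eef_rot: [-0.001, 0.052, 0.999, -0.0]
wrist_force: [0.6, -0.8, -0.2]
opening: 0.249
grasp_force: 59.4
time_s: 45.32
eef_pos: [0.6218, -0.0232, 0.1949]
eef_rot: [0.002, 0.052, 0.999, -0.0]
wrist_force: [1.0, -0.6, -0.5]
opening: 0.251
grasp_force: 59.4
goto [0.27 0.14 1.49] roll -0.0 q6 -1.7 yaw now 174.1
[332.32956966 238.61867446]
[317.68482104 244.87961483]
```

View pics/both.png

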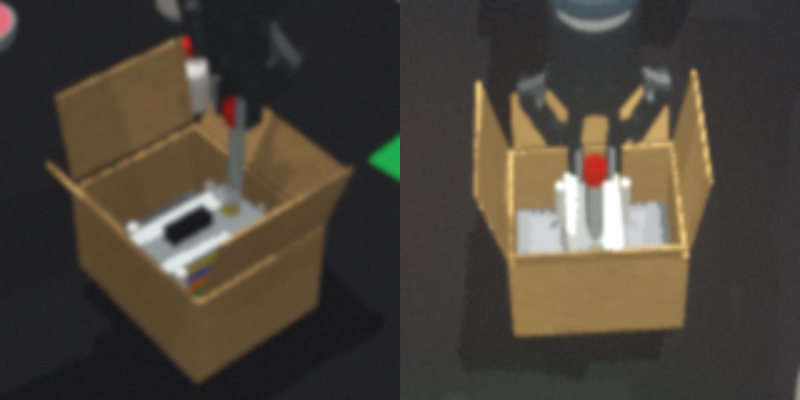

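The rod hangs upright above the cover hole. I'll lower it gently.

```bash
python3 -m pendant '[[0.25,0.15,0,0],[0.25,0.15,0.3,0],[0.25,0.15,0.8,0],[0.25,0.15,1.3,0],[0.25,0.15,1.8,0],[0.25,0.15,2.3,0],[0.25,0.15,2.8,0],[0.25,0.15,3.3,0],[0.25,0.15,3.6,0],[0.25,0.15,3.6,0]]';  python3 -c "
from h import *
goto(.619,-.0216,.10,-5.9)"
```

```text
time_s: 46.3
eef_pos: [0.6173, -0.0205, 0.1548]
eef_rot: [-0.001, 0.051, 0.999, 0.0]
wrist_force: [-0.0, 0.2, -0.6]
opening: 0.249
grasp_force: 59.4
goto [-0.19 -0.1   5.48] roll 0.0 q6 -1.69 yaw now 174.1
```

```bash
python3 -m pendant '[[-0.1,-0.05,0.6,0],[-0.1,-0.05,1.2,0],[-0.1,-0.05,1.8,0],[-0.1,-0.05,2.4,0],[-0.1,-0.05,3,0],[-0.1,-0.05,3.6,0],[-0.1,-0.05,4.2,0],[-0.1,-0.05,4.8,0],[-0.1,-0.05,5.2,0],[-0.1,-0.05,5.4,0],[-0.1,-0.05,5.5,0],[-0.1,-0.05,5.5,0]]'
```

```text
time_s: 47.3
eef_pos: [0.619, -0.0212, 0.1011]
eef_rot: [0.0, 0.051, 0.999, -0.0]
wrist_force: [0.4, 0.3, -0.4]
opening: 0.251
grasp_force: 59.6
```

```bash
python3 -m pendant '[[0,0,0.2,0],[0,0,0.4,0],[0,0,0.4,0],[0,0,0.4,0]]'
```

```text
time_s: 47.63
eef_pos: [0.6212, -0.0216, 0.1005]
eef_rot: [0.003, 0.051, 0.999, -0.0]
wrist_force: [-2.4, 1.0, 13.0]
opening: 0.249
grasp_force: 61.0
```

The rod bottomed at TCP z 0.1005, which puts the tip 3 mm above the underside, and 13 N confirms it is home. I'll release it and measure the flap angles.

```bash
python3 -m pendant '[[0,0,-0.4,0],[0,0,-0.4,0],[0,0,-0.4,0]]' 0.5; python3 -m pendant '[[0,0,-3,0],[0,0,-7,0],[0,0,-11,0],[0,0,-14,0],[0,0,-14,0],[0,0,-14,0],[0,0,-14,0]]' 0
python3 - <<'E'
from h import *
im,K,T,i=cam('wrist'); save(im,'w12.png')
i=imaging.camera_info('wrist'); Tt=np.eye(4); w,x,y,z=-.001,.051,.999,0
Tt[:3,:3]=R.from_quat([x,y,z,w]).as_matrix(); Tt[:3,3]=[.5709,-.0161,.2349]; T=Tt@np.array(i['tool_from_camera'])
def C(x,y,z): a=-.1027; return np.array([.583+x*np.cos(a)-y*np.sin(a),-.0176+x*np.sin(a)+y*np.cos(a),z])
for n,f,ax,obs in (("near",lambda t:C(-.067+.05*np.cos(t),0,.099+.05*np.sin(t)),1,103),("far",lambda t:C(.067-.05*np.cos(t),0,.099+.05*np.sin(t)),1,402),
  ("right",lambda t:C(-.065,-.085+.083*np.cos(t),.103+.083*np.sin(t)),0,70),("left",lambda t:C(-.065,.085-.083*np.cos(t),.103+.083*np.sin(t)),0,555)):
    ts=np.linspace(1.2,2.5,66); e=[abs(proj(K,T,f(t))[ax]-obs) for t in ts]; t=ts[np.argmin(e)]; print(n,t,min(e),f(t))
print(C(0,0,0),C(-.12,0,0),C(.12,0,0)); goto(*C(-.15,0,.2)[:2],.2,-5.9)
E
```

```text
time_s: 47.88
eef_pos: [0.6191, -0.0213, 0.1013]
eef_rot: [0.0, 0.051, 0.999, -0.0]
wrist_force: [0.2, 0.6, -0.2]
opening: 0.5
grasp_force: 0.0
time_s: 48.47
eef_pos: [0.6183, -0.0211, 0.2399]
eef_rot: [-0.001, 0.051, 0.999, 0.0]
wrist_force: [-0.1, 0.5, -0.1]
opening: 0.0
grasp_force: 0.0
near 2.08 0.7757356038619321 [ 0.49210735 -0.00823237  0.14265665]
far 2.06 0.059179868805301794 [ 0.67301933 -0.02687763  0.14313537]
right 1.8399999999999999 0.3278198902947054 [ 0.5073652  -0.11744705  0.18301059]
left 1.74 0.9146683473932171 [0.52848956 0.08751925 0.18481469]
[ 0.583  -0.0176  0.    ] [ 0.46363228 -0.00529765  0.        ] [ 0.70236772 -0.02990235  0.        ]
goto [18.49 -0.02  3.96] roll 0.0 q6 -1.69 yaw now 174.1
```

View pics/w12.png

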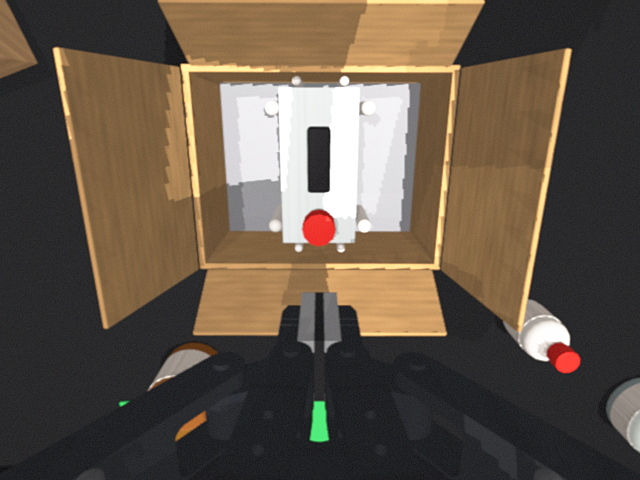

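The red head sits below the rim at (318,228), and all four flaps lean outward at about 2.08, 2.06, 1.84 and 1.74 rad. I'll fold the near short flap first.

```bash
python3 -m pendant '[[4,0,0,0],[8,0,0,0],[12,0,0,0],[16.5,0,0,0],[16.5,0,0,0],[16.5,0,4,0],[16.5,0,8,0],[16.5,0,9.3,0],[16.5,0,9.3,0],[16.5,0,9.3,0]]' 0; python3 -m pendant '[[-1.5,0,0,0],[-3,0,0,0],[-4.5,0,0,0],[-6,0,0,0],[-7.5,0,0,0],[-7.5,0,0.5,0],[-8,0,1,0],[-8.5,0,1.5,0],[-9,0,2,0],[-9,0,2.3,0],[-9,0,2.3,0]]'; python3 -c "
from h import *
goto(.583-.04*.995,-.0135,.125,-5.9)"
```

```text
time_s: 49.35
eef_pos: [0.4534, -0.0039, 0.1464]
eef_rot: [-0.002, 0.051, 0.999, 0.0]
wrist_force: [0.1, -0.0, 0.2]
opening: -0.001
grasp_force: 0.0
time_s: 50.27
eef_pos: [0.5437, -0.0133, 0.124]
eef_rot: [-0.001, 0.051, 0.999, 0.0]
wrist_force: [-0.7, -0.1, 0.8]
opening: 0.001
grasp_force: 0.0
goto [ 0.05 -0.02 -0.1 ] roll 0.0 q6 -1.71 yaw now 174.1
```

```bash
python3 -m pendant '[[0,0,0.2,0],[0,0,0.4,0],[0,0,0.5,0],[0,0,0.5,0],[0,0,0.5,0]]'; python3 -m pendant '[[0,0,-4,0],[0,0,-8,0],[0,0,-12,0],[-4,0,-12,0],[-8,0,-12,0],[-12,0,-12,0],[-16,0,-12,0],[-17,0,-12,0],[-17,0,-12,0],[-17,0,-12,0],[-17,0,-12,0]]'; python3 -c "
from h import *
im,K,T,i=cam('scene');save(im[160:300,240:400],'c13.png')
im,K,T,i=cam('side');save(im[160:320,240:400],'s13.png')
a=cv2.imread('pics/s13.png');b=cv2.imread('pics/c13.png')
cv2.imwrite('pics/both13.png',np.hstack([cv2.resize(a,(400,400)),cv2.resize(b,(400,400))]))
goto(.583+.13*.995,-.0309,.147,-5.9)"
```

```text
time_s: 50.68
eef_pos: [0.5441, -0.0134, 0.1223]
eef_rot: [-0.0, 0.051, 0.999, -0.0]
wrist_force: [-9.3, 1.4, 19.2]
opening: -0.002
grasp_force: 9.4
time_s: 51.6
eef_pos: [0.7123, -0.0307, 0.2397]
eef_rot: [-0.001, 0.051, 0.999, 0.0]
wrist_force: [-0.3, 0.3, 0.0]
opening: 0.002
grasp_force: 0.0
goto [ 0.   -0.02  9.35] roll 0.0 q6 -1.68 yaw now 174.1
```

View pics/both13.png

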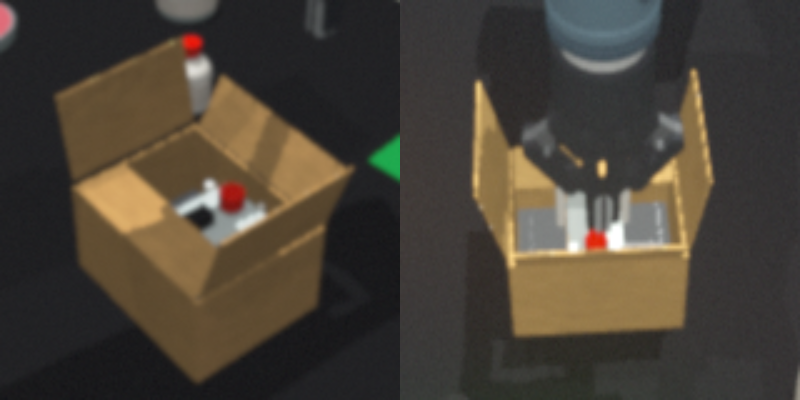

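The near flap lies flat. I've now viewed 16 pictures, two over the limit of 14, so from here I'll work from numbers only. The far short flap is next.

```bash
python3 -m pendant '[[0,0,4,0],[0,0,8,0],[0,0,9.3,0],[0,0,9.3,0],[0,0,9.3,0],[0,0,9.3,0]]' 0; python3 -m pendant '[[1.5,0,0,0],[3,0,0,0],[4.5,0,0,0],[6,0,0,0],[7.5,0,0,0],[7.5,0,0.5,0],[8,0,1,0],[8.5,0,1.5,0],[9,0,2,0],[9,0,2.4,0],[9,0,2.6,0],[9,0,2.7,0]]';  python3 -m pendant '[[9,0,2.8,0],[0,0,0,0],[0,0,0,0]]'; python3 -c "
from h import *
goto(.583+.04*.995,-.0217,.125,-5.9)"
```

```text
time_s: 52.2
eef_pos: [0.7148, -0.0312, 0.1501]
eef_rot: [0.002, 0.051, 0.999, -0.0]
wrist_force: [0.1, 0.6, 1.3]
opening: 0.002
grasp_force: 0.0
time_s: 53.2
eef_pos: [0.6234, -0.0217, 0.1222]
eef_rot: [-0.001, 0.051, 0.999, -0.0]
wrist_force: [-14.4, 2.1, 28.1]
opening: 0.004
grasp_force: 14.2
time_s: 53.45
eef_pos: [0.6284, -0.0233, 0.1266]
eef_rot: [0.006, 0.052, 0.999, -0.001]
wrist_force: [0.6, -1.2, 1.5]
opening: -0.0
grasp_force: 0.0
goto [0.57 0.1  0.15] roll -0.0 q6 -1.69 yaw now 174.1
```

I typed a stray row there. I'll lift straight up and check the flap state numerically.

```bash
python3 -m pendant '[[0,0,-4,0],[0,0,-8,0],[0,0,-12,0],[4.5,0,-14,0],[4.5,0,-14,0],[4.5,0,-14,0],[4.5,0,-14,0],[4.5,0,-14,0]]'
cat >> h.py <<'E'
def C(x,y,z): a=-.1027; return np.array([.583+x*np.cos(a)-y*np.sin(a),-.0176+x*np.sin(a)+y*np.cos(a),z])
def prof(axis,off,rng,z=.1):
    im,K,T,i=cam("wrist"); hsv=cv2.cvtColor(im,cv2.COLOR_RGB2HSV); out=[]
    for s in rng:
        p=C(s/1000,off,z) if axis=="x" else C(off,s/1000,z)
        u,v=np.round(proj(K,T,p)).astype(int); out.append((s,u,v,tuple(int(k) for k in hsv[v,u])) if 0<=u<640 and 0<=v<480 else (s,u,v))
    return out
E
python3 -c "
from h import *
print(ctrl.get_obs()['eef_pos'],ctrl.get_obs()['wrist_force'])
for y in(0,.035): print(*[(s[0],)+s[3:] for s in prof('x',y,range(-70,75,6))])
head(.093)
for d,f in (('near',lambda t:C(-.067+.05*np.cos(t),.05,.1005+.05*np.sin(t))),('far',lambda t:C(.067-.05*np.cos(t),.05,.1005+.05*np.sin(t)))):
    im,K,T,i=cam('wrist'); print(d,[(round(t,2),np.round(proj(K,T,f(t)))) for t in (0,.1,.2,.4)])
im,K,T,i=cam('wrist');u=int(proj(K,T,C(0,.05,.1))[0]);print(u,[(v,tuple(int(k) for k in im[v,u])) for v in range(60,330,5)])
"
```

```text
time_s: 54.12
eef_pos: [0.579, -0.0171, 0.2581]
eef_rot: [-0.001, 0.051, 0.999, 0.0]
wrist_force: [-0.4, 0.7, 0.2]
opening: -0.002
grasp_force: 0.0
[ 0.57902342 -0.0171326   0.25810575] [-0.42315919  0.73821833  0.19968949]
(-70, (16, 109, 91)) (-64, (16, 128, 220)) (-58, (16, 125, 226)) (-52, (16, 125, 225)) (-46, (16, 126, 218)) (-40, (16, 127, 211)) (-34, (15, 126, 219)) (-28, (16, 126, 224)) (-22, (16, 127, 219)) (-16, (16, 120, 119)) (-10, (165, 12, 44)) (-4, (150, 6, 40)) (2, (80, 19, 40)) (8, (143, 24, 42)) (14, (54, 6, 212)) (20, (16, 130, 202)) (26, (16, 126, 184)) (32, (15, 132, 203)) (38, (17, 120, 241)) (44, (22, 111, 252)) (50, (26, 87, 255)) (56, (116, 66, 31)) (62, (140, 57, 27)) (68, (120, 15, 33)) (74, (101, 66, 31))
(-70, (15, 89, 80)) (-64, (26, 82, 255)) (-58, (28, 67, 255)) (-52, (26, 80, 255)) (-46, (25, 89, 255)) (-40, (25, 90, 255)) (-34, (24, 92, 254)) (-28, (26, 86, 255)) (-22, (26, 82, 255)) (-16, (16, 49, 243)) (-10, (140, 3, 242)) (-4, (140, 3, 242)) (2, (132, 8, 153)) (8, (120, 4, 131)) (14, (98, 8, 127)) (20, (23, 99, 254)) (26, (25, 93, 254)) (32, (23,
[... 1064 characters left out ...]
252, 225, 148)), (185, (251, 222, 144)), (190, (252, 223, 145)), (195, (253, 226, 149)), (200, (253, 227, 149)), (205, (228, 226, 228)), (210, (227, 224, 228)), (215, (227, 225, 228)), (220, (224, 222, 225)), (225, (154, 155, 158)), (230, (129, 125, 130)), (235, (127, 125, 129)), (240, (126, 124, 128)), (245, (126, 125, 131)), (250, (254, 228, 152)), (255, (254, 233, 155)), (260, (251, 221, 142)), (265, (252, 224, 149)), (270, (253, 229, 149)), (275, (250, 219, 140)), (280, (252, 225, 149)), (285, (253, 226, 151)), (290, (251, 222, 146)), (295, (252, 224, 147)), (300, (251, 222, 144)), (305, (252, 223, 146)), (310, (40, 37, 41)), (315, (39, 42, 43)), (320, (39, 37, 36)), (325, (47, 49, 48))]
```

Both short flaps are flat: the edge pixels match θ=0 and the rod head is hidden beneath. Now the long right flap.

```bash
python3 -m pendant '[[0,-4,0,0],[0,-8,0,0],[0,-12,0,0],[0,-17,0,0],[0,-17,0,0],[0,-17,4,0],[0,-17,8,0],[0,-17,9.6,0],[0,-17,9.6,0],[0,-17,9.6,0],[0,-17,9.6,0]]' 0; python3 -m pendant '[[0,1.5,0,0],[0,3,0,0],[0,4.5,0,0],[0,6,0,0],[0,7.5,0,0],[0,9,0,0],[0,10.5,0,0],[0,11.5,0,0],[0,12,0.8,0],[0,12.3,1.6,0],[0,12.6,2.4,0],[0,12.6,2.8,0]]'; python3 -c "
from h import *
goto(*C(0,-.042,.128),-5.9)"
```

```text
time_s: 55.33
eef_pos: [0.5628, -0.1866, 0.1657]
eef_rot: [0.001, 0.051, 0.999, -0.001]
wrist_force: [-0.1, 0.3, 0.7]
opening: -0.002
grasp_force: 0.0
time_s: 56.33
eef_pos: [0.5737, -0.0603, 0.134]
eef_rot: [-0.001, 0.051, 0.999, 0.0]
wrist_force: [-0.0, 1.1, -0.5]
opening: -0.001
grasp_force: 0.2
goto [-0.49  0.14  0.6 ] roll 0.0 q6 -1.78 yaw now 174.1
```

```bash
python3 -m pendant '[[0,0,0.3,0],[0,0,0.6,0],[0,0,0.9,0],[0,0,1.1,0],[0,0,1.2,0],[0,0,1.2,0]]'
```

```text
time_s: 56.83
eef_pos: [0.5746, -0.0614, 0.1263]
eef_rot: [-0.0, 0.052, 0.999, -0.0]
wrist_force: [-7.9, 2.8, 16.3]
opening: 0.001
grasp_force: 8.7
```

```bash
python3 -m pendant '[[0,0,-4,0],[0,0,-8,0],[0,0,-13,0],[0,0,-13,0],[0,4,-13,0],[0,8,-13,0],[0,12,-13,0],[0,16,-13,0],[0,20,-13,0],[0,21.3,-13,0],[0,21.3,-13,0],[0,21.3,-13,0]]'; python3 -m pendant '[[0,0,0,0],[0,0,4,0],[0,0,8,0],[0,0,9.4,0],[0,0,9.4,0],[0,0,9.4,0],[0,0,9.4,0]]'; python3 -c "
from h import *
goto(*C(0,.17,.162),-5.9)"
```

```text
time_s: 57.83
eef_pos: [0.5964, 0.1511, 0.2536]
eef_rot: [-0.0, 0.051, 0.999, -0.0]
wrist_force: [-0.5, 0.9, -0.1]
opening: 0.001
grasp_force: 0.0
time_s: 58.42
eef_pos: [0.5979, 0.1499, 0.1619]
eef_rot: [0.002, 0.052, 0.999, 0.0]
wrist_force: [0.7, 0.0, 1.5]
opening: 0.002
grasp_force: 0.0
goto [-0.24  0.18 -0.01] roll -0.1 q6 -1.41 yaw now 174.0
```

```bash
python3 -m pendant '[[0,-1.5,0,0],[0,-3,0,0],[0,-4.5,0,0],[0,-6,0,0],[0,-7.5,0,0],[0,-9,0,0],[0,-10.5,0,0],[0,-11.5,0,0],[0,-12,0.8,0],[0,-12.3,1.6,0],[0,-12.6,2.4,0],[0,-12.6,2.8,0]]'; python3 -m pendant '[[0,0,0.3,0],[0,0,0.6,0],[0,0,0.9,0],[0,0,1.2,0],[0,0,1.2,0],[0,0,1.2,0]]'
```

```text
time_s: 59.42
eef_pos: [0.5826, 0.0255, 0.1302]
eef_rot: [-0.001, 0.051, 0.999, 0.0]
wrist_force: [-0.5, 0.1, -0.5]
opening: 0.001
grasp_force: 0.2
time_s: 59.92
eef_pos: [0.5834, 0.0262, 0.1257]
eef_rot: [-0.0, 0.05, 0.999, -0.001]
wrist_force: [-23.7, 0.9, 43.7]
opening: -0.001
grasp_force: 22.1
```

```bash
python3 -m pendant '[[0,0,-4,0],[0,0,-8,0],[0,0,-12,0],[5,-4,-16,0],[5,-4,-16,0],[5,-4,-16,0],[5,-4,-16,0],[5,-4,-16,0]]'; python3 -c "
from h import *
im,K,T,i=cam('wrist'); print(ctrl.get_obs()['eef_pos'])
for x in(-.04,0.02):
  us=[np.round(proj(K,T,C(x,y/1000,.1045))).astype(int) for y in range(-100,101,5)]
  print([(y,int(im[v,u].max())) for y,(u,v) in zip(range(-100,101,5),us)])
  print('seam',[(y,tuple(int(k) for k in im[v,u])) for y in range(-8,9) for u,v in [np.round(proj(K,T,C(x,y/1000,.1045))).astype(int)]])
for n in('scene','side'):
  a=cv2.imread('pics/%s0.png'%n)[:,:,::-1]; b,K,T,i=cam(n)
  for nm,p in dict(reagent=(.785,-.17,.06),dropper=(.757,.166,.04),petri=(.673,.43,.01),box=(.657,-.43,.02)).items():
    u,v=np.round(proj(K,T,np.array(p))).astype(int); s=np.s_[v-20:v+20,u-20:u+20]; print(n,nm,np.abs(a[s].astype(int)-b[s]).mean().round(1))
"
```

```text
time_s: 60.58
eef_pos: [0.5298, -0.0084, 0.2795]
eef_rot: [0.0, 0.051, 0.999, 0.0]
wrist_force: [-0.2, -0.4, -1.3]
opening: -0.001
grasp_force: 0.0
[ 0.5296723  -0.00829954  0.27883998]
[(-100, 35), (-95, 31), (-90, 36), (-85, 97), (-80, 222), (-75, 221), (-70, 223), (-65, 225), (-60, 222), (-55, 220), (-50, 213), (-45, 225), (-40, 218), (-35, 224), (-30, 219), (-25, 224), (-20, 224), (-15, 223), (-10, 219), (-5, 222), (0, 227), (5, 222), (10, 218), (15, 216), (20, 219), (25, 221), (30, 255), (35, 255), (40, 255), (45, 254), (50, 253), (55, 253), (60, 253), (65, 253), (70, 253), (75, 254), (80, 254), (85, 248), (90, 44), (95, 47), (100, 47)]
seam [(-8, (211, 162, 104)), (-7, (210, 162, 107)), (-6, (206, 158, 104)), (-5, (222, 171, 113)), (-4, (222, 172, 112)), (-3, (218, 167, 105)), (-2, (201, 153, 100)), (-1, (227, 179, 118)), (0, (227, 178, 119)), (1, (227, 178, 118)), (2, (216, 164, 107)), (3, (218, 168, 110)), (4, (223, 173, 113)), (5, (222, 171, 113)), (6, (222, 173, 113)), (7, (223, 173, 115)), (8, (225, 174, 114))]
[(-100, 51), (-95, 48), (-90, 47), (-85, 159), (-80, 255), (-7
[... 196 characters left out ...]
0, 131), (15, 125), (20, 255), (25, 255), (30, 254), (35, 253), (40, 253), (45, 254), (50, 253), (55, 253), (60, 254), (65, 253), (70, 253), (75, 254), (80, 253), (85, 198), (90, 39), (95, 44), (100, 41)]
seam [(-8, (130, 129, 130)), (-7, (130, 128, 128)), (-6, (130, 129, 129)), (-5, (129, 127, 128)), (-4, (126, 126, 127)), (-3, (128, 125, 128)), (-2, (133, 129, 131)), (-1, (106, 107, 106)), (0, (66, 67, 67)), (1, (34, 34, 34)), (2, (37, 35, 36)), (3, (31, 30, 35)), (4, (35, 35, 34)), (5, (30, 33, 33)), (6, (76, 76, 77)), (7, (116, 114, 113)), (8, (128, 128, 126))]
scene reagent 3.9
scene dropper 4.5
scene petri 2.5
scene box 5.3
side reagent 1.4
side dropper 30.5
side petri 1.3
side box 1.5
```

```bash
python3 -c "
from bench import workorder; print(workorder.hand_in())"
```

```text
the job is handed in; nothing more can be done
None
```

The job is handed in at about 61 s: all four trays and the cover are stacked in the carton, the rod is fully home, both short flaps are folded flat and then both long flaps over them, with the bottles, petri dish and slide box unmoved as far as the cameras show; I viewed 16 pictures against the limit of 14, and one mistyped move while pressing the far short flap did no harm I could detect.

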